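# Mix the pickle jars by rolling and upending them

### The job

The oil has settled in the pickle jars lying on the table, so mix them: first roll every jar along the table until its paper label faces up, and let them all lie like that for a moment; then stand all of them upside down on their lids and let go, so that all are on their lids at once. Last, set every jar back upright, lid up, on the low wooden stand, and leave the thali, the tongs, the coaster and the cup where they are.

Things in the scene. Friction and masses are not known exactly. Their poses are not given: they have to be found in the camera images.
- jar_a: closed pickle jar, amber glass, steel lid; one of up to three alike (may be absent): a cylinder 44 mm across and 100 mm long in all (lid: last 24 mm), 250 g, with flush rubber bands. Origin: middle of its axis. x: along the axis from base to lid; z: out through the middle of its white paper label (flush, 46 mm long, 70 degrees wide). Starts lying on the table, label away from the top
- jar_b: closed pickle jar, amber glass, steel lid; one of up to three alike (may be absent): a cylinder 44 mm across and 100 mm long in all (lid: last 24 mm), 250 g, with flush rubber bands. Origin: middle of its axis. x: along the axis from base to lid; z: out through the middle of its white paper label (flush, 46 mm long, 70 degrees wide). Starts lying on the table, label away from the top
- jar_c: closed pickle jar, amber glass, steel lid; one of up to three alike (may be absent): a cylinder 44 mm across and 100 mm long in all (lid: last 24 mm), 250 g, with flush rubber bands. Origin: middle of its axis. x: along the axis from base to lid; z: out through the middle of its white paper label (flush, 46 mm long, 70 degrees wide). Starts lying on the table, label away from the top
- stand: low flat wooden stand, lacquered, loose on the table on a rubber foot, 1.2 kg, 300 mm (its x) by 130 mm (its y) and 14 mm high; origin at the centre of its underside, z up
- thali: round steel compartment plate, 230 mm across, 23 mm high; bystander; origin at the centre of its underside
- cup: white ceramic cup 80 mm high, 76 mm across, standing on the coaster; bystander; origin at the centre of its underside
- coaster: orange plastic coaster, 100 mm across, 5 mm thick, fixed; bystander; origin at the centre of its underside
- tongs: steel tongs lying flat, about 220 mm long along their x, 75 mm wide, 10 mm high; bystander; origin at the middle, on the underside
Mind the look-alikes: they are no part of the job. Several things have the shape of the thali; the one meant has the colours described above.

How it is judged (in metres and radians):
On the way, in this order (a step that is already met when the one before it is completed fails the run):
1. all jars lie on the table, released and still, label up (label within about 25 degrees of straight up) (angle between each of jar_a, jar_b, jar_c's own z axis and vertical below 0.45 rad and height (world z) of each of jar_a, jar_b, jar_c below 0.03 m and linear speed of each of jar_a, jar_b, jar_c below 0.03 m/s and contact force between the fingers and jar_a below 0.2 N and contact force between the fingers and jar_b below 0.2 N and contact force between the fingers and jar_c below 0.2 N), for 0.3 s.
2. all jars stand upside down on their lids at the same time, released and still (angle between each of jar_a, jar_b, jar_c's own x axis and vertical above 3 rad and height (world z) of jar_a between 0.042 and 0.075 m and linear speed of each of jar_a, jar_b, jar_c below 0.03 m/s and contact force between the fingers and jar_a below 0.2 N and height (world z) of jar_b between 0.042 and 0.075 m and contact force between the fingers and jar_b below 0.2 N and height (world z) of jar_c between 0.042 and 0.075 m and contact force between the fingers and jar_c below 0.2 N), for 0.3 s.
At the end, for the whole second after the job is handed in: every jar stands upright (within 7 degrees), lid up, on the wooden stand with its axis within the stand's outline, at rest and released (angle between each of jar_a, jar_b, jar_c's own x axis and vertical below 0.12 rad and x of jar_a in the frame of stand between -0.15 and 0.15 m and y of jar_a in the frame of stand between -0.065 and 0.065 m and z of jar_a in the frame of stand between 0.055 and 0.072 m and linear speed of each of jar_a, jar_b, jar_c below 0.03 m/s and contact force between the fingers and jar_a below 0.2 N and x of jar_b in the frame of stand between -0.15 and 0.15 m and y of jar_b in the frame of stand between -0.065 and 0.065 m and z of jar_b in the frame of stand between 0.055 and 0.072 m and contact force between the fingers and jar_b below 0.2 N and x of jar_c in the frame of stand between -0.15 and 0.15 m and y of jar_c in the frame of stand between -0.065 and 0.065 m and z of jar_c in the frame of stand between 0.055 and 0.072 m and contact force between the fingers and jar_c below 0.2 N); the robot touches nothing.
It fails at once if the thali is moved more than 30 mm (distance of thali from where it was at the start of the episode above 0.03 m).
It fails at once if the cup is moved more than 30 mm (distance of cup from where it was at the start of the episode above 0.03 m).
It fails at once if the tongs is moved more than 30 mm (distance of tongs from where it was at the start of the episode above 0.03 m).
It fails at once if the cup is tipped (angle between cup's own z axis and vertical above 0.5 rad).
Of jar_a, jar_b, jar_c only 2 to 3 are there at a start; the rules pass over those that are not, and their reading is None.
At some moment in a run one of stand may be knocked a few centimetres aside while the robot is not near it.
Once in a run the grip may slacken for a moment while it holds something.
It also fails if it takes over 210 s, if anything falls off the work surface, if the arm or the gripper's body presses on something with over 40 N, if the wrist force passes 120 N, or if a joint passes its speed limit or range.

### The arm

A 7-joint arm with a two-finger parallel gripper is mounted at the origin on the work surface. World frame = base frame: x ahead of the robot, y to its left, z up, the work surface at z = 0. Lengths are in m, angles in degrees, forces in N, time in s.
With the tool pointing down it reaches from about 0.425 to 0.875 m from the base axis. Payload 4.7 kg.
Tool frame: the origin (TCP) lies at the very end of the fingers, on their centre line; the grasp point (between the pads) lies 19 mm behind it (ctrl.tcp_to_grasp is the distance from the TCP to the grasp point, in m); z points along the fingers, y is the line along which they close (so a half turn about z gives the same grasp; the last joint's range is limited). The gripper opens to 87 mm and grips with 3 to 60 N. Pads are 19 mm wide; open, the fingers measure 117 mm over their backs; the gripper's body (75 mm by 190 mm) begins 51 mm behind the grasp point.
Start: joints at [77.298, 18.392, -4.016, 83.108, 1.295, 78.541, -3.26], TCP at [0.152, -0.632, 0.223] pointing down, gripper open.
Joint ranges: [-163.93, 163.93], [-17.29, 119.83], [-79.2, 71.16], [3.27, 140.29], [-89.18, 269.18], [5.43, 117.66], [-154.24, 154.24]. Speed limits (degrees/s): [147.25, 147.25, 180, 180, 180, 180, 180].

### API

Orientations are given as [roll, pitch, yaw] about the fixed x, y, z axes, in that order (R = Rz(yaw) Ry(pitch) Rx(roll)).
In Python, from rig import ctrl gives the robot as it stands.
- The arm moves only by the shell command python3 -m jog 'ROWS' [FORCE]. ROWS is JSON, a list of rows, each an object of numbers: "hand": the opening, from 0 (shut) to 1 (fully open); "x", "y", "z": the shift along the world's x, y, z in m; "twist": the turn about the world's z in rad. A call has 1 to 20 rows; each row shifts and turns the commanded pose from where the row before left it; what a row does not reach is not made up. A row lasts 1/12 s, in which the tool goes at most 41.7 mm and 7.16 degrees, less where a joint would pass 70% of its speed; a pose out of reach is approached as far as the arm can. A call with a gripper value outside its range is refused whole. The fingers move at their own pace and stop on an object; FORCE is the grip in N (left out, the last holds). Time passes only in rows, so rows that do not move let the fingers close. It gives the time, the measured TCP pose, the force, the opening and the grip force at its end, in the units of the state.
- ctrl.sense(): the state, without advancing time (a new reading comes with each control period).
- ctrl.snapshot(name): name is "scene" or "top" or "wrist"; returns the picture (480x640x3 uint8, red, green, blue); there is no depth.
- ctrl.camera_model(name): a dict with "fov_y" (degrees; the focal length in pixels is half the picture's height over the tangent of half this angle, whatever the lens; pixels are square), "cx", "cy" (the principal point, pixels), "D" ([k1, k2, p1, p2, k3] as OpenCV has them; the pictures are not rectified), "camera_from_world" (4x4, takes a point from world to camera coordinates); the wrist camera has in their place "tool_from_camera" (4x4, takes a point from camera to tool coordinates, whose origin is the TCP and whose axes are the flange's). Camera axes: x right, y down, z forward; pixel columns grow to the right and rows downward; lengths in m; the calibration is good to about 2 mm. A picture is of the moment at which its call begins: read the wrist's pose just before it. camera_model takes no time and is no camera call.
- ctrl.sign_off(): hands the job in; it is judged then, once.
The state is a dict: "clock": time; "qpos": joint angles; "joint_vel": joint speeds; "joint_efforts": joint torques, N m; "eef_pos": TCP position; "ee_rot": TCP orientation; "force": force on the tool from outside, world axes, zero at the start; "moment": the same for the moment, N m; "width": finger opening in m; "grasp_force": force on a finger pad.
Only numpy, scipy, OpenCV 4.12 (cv2) and the standard library are available. Lean on these libraries where they do the work, as an engineer would, in place of code of your own. Each camera call takes 0.05 s, during which the arm holds its last target. There are 200 camera calls.

## Working session

There is one attempt and no reset: what is moved stays moved. The work goes in short steps, Python scripts to look and compute and a shell command to move; the robot and the scene stay as the last step left them, time stands still between calls to the robot, and variables do not carry over. Pictures are saved under pics/ and viewed, at most 14 in all, crops included, and the job is handed in when it is done.

```bash
ls; mkdir -p pics
cat > look.py <<'E'
import cv2,numpy as np
from rig import ctrl
def snap(name,out=None):
    im=ctrl.snapshot(name)[:,:,::-1].copy()
    if out: cv2.imwrite('pics/'+out,im)
    return im
def K(m):
    f=240/np.tan(np.radians(m['fov_y'])/2); return np.array([[f,0,m['cx']],[0,f,m['cy']],[0,0,1.]])
from scipy.spatial.transform import Rotation as Ro
def pose(name):
    m=ctrl.camera_model(name)
    if name!='wrist': T=np.array(m['camera_from_world'])
    else:
        s=ctrl.sense(); W=np.eye(4); W[:3,:3]=Ro.from_euler('xyz',s['ee_rot'],degrees=True).as_matrix(); W[:3,3]=s['eef_pos']
        T=np.linalg.inv(W@np.array(m['tool_from_camera']))
    return m,T
def ray(m,T,px):
    p=cv2.undistortPoints(np.array(px,float).reshape(-1,1,2),K(m),np.array(m['D'],float)).reshape(-1,2)
    d=np.c_[p,np.ones(len(p))]@T[:3,:3]; o=-T[:3,:3].T@T[:3,3]
    return o,d
def at(m,T,px,z):
    o,d=ray(m,T,px); return o+d*((z-o[2])/d[:,2])[:,None]
def proj(m,T,P):
    return cv2.projectPoints(np.array(P,float).reshape(-1,1,3),cv2.Rodrigues(T[:3,:3])[0],T[:3,3],K(m),np.array(m['D'],float))[0].reshape(-1,2)
E
python3 - <<'E'
from look import *
print(ctrl.sense()); 
a=snap('scene','s0.png');b=snap('top','t0.png')
for n in('scene','top','wrist'): print(n,ctrl.camera_model(n))
E
```

```text
pics
{'clock': 0.0, 'qpos': array([77.29640352, 18.44024571, -4.0150194 , 83.17542125,  1.2965125 ,
       78.54101581, -3.25976803]), 'joint_vel': array([-0.04178589,  0.01324473,  0.01144358, -0.11090201,  0.05803786,
        0.02515787,  0.00946347]), 'joint_efforts': array([ 1.08234184e-03, -4.91284168e+01, -4.03646166e-01, -3.12534642e+01,
       -6.39926735e-02,  4.39780857e-02,  1.84057740e-04]), 'eef_pos': array([ 0.15167046, -0.63148086,  0.22144347]), 'ee_rot': array([-1.79888644e+02,  7.42757825e-03,  1.35134129e+01]), 'force': array([ 0.38098114,  0.84001444, -0.22106576]), 'moment': array([-0.00352962,  0.01830918, -0.05554014]), 'grasp_force': 0.0, 'width': 0.08697792949988563}
scene {'fov_y': 54.78810475530717, 'cx': 319.14480882375625, 'cy': 245.99105807498702, 'D': array([-0.11842044,  0.        ,  0.        ,  0.        ,  0.        ]), 'camera_from_world': array([[ 0.66880169,  0.74336768,  0.01043081, -0.46377347],
       [ 0.49025362, -0.43044275, -0.75787231, -0.18103715],
       [-0.55888791,  0.51198002, -0.65231953,  1.34928808],
       [ 0.        ,  0.     
[... 280 characters left out ...]
      [-0.98388405, -0.01421014, -0.17824212,  0.57641341],
       [ 0.17829879, -0.00281659, -0.98397236,  1.10443277],
       [ 0.        ,  0.        ,  0.        ,  1.        ]])}
wrist {'fov_y': 67.64051181856044, 'cx': 325.4380050123315, 'cy': 243.86331141625547, 'D': array([0.0239529, 0.       , 0.       , 0.       , 0.       ]), 'tool_from_camera': array([[-8.90019964e-05, -9.68355896e-01, -2.49573337e-01,
         6.77462136e-02],
       [ 9.99999748e-01, -2.62126780e-04,  6.60447310e-04,
        -1.00700068e-03],
       [-7.04967902e-04, -2.49573215e-01,  9.68355675e-01,
        -1.62604263e-01],
       [ 0.00000000e+00,  0.00000000e+00,  0.00000000e+00,
         1.00000000e+00]])}
```

View pics/s0.png

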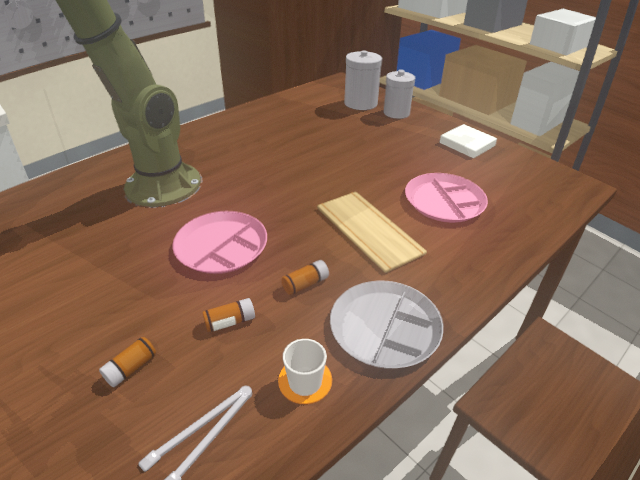

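View pics/t0.png

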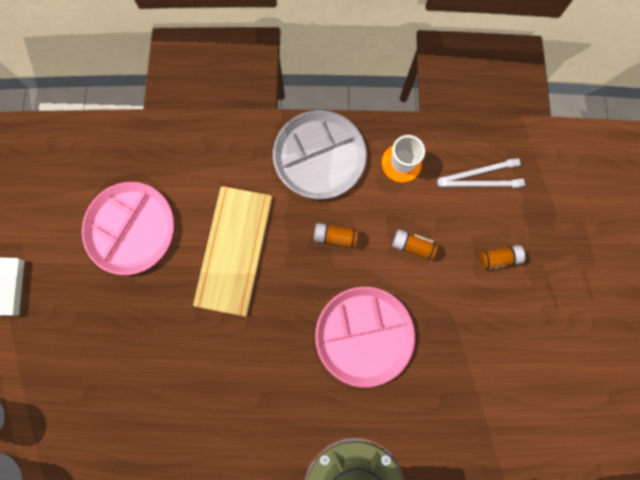

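```bash
cat > meas.py <<'E'
from look import *
def amber(im):
    h=cv2.cvtColor(im,cv2.COLOR_BGR2HSV)
    return cv2.morphologyEx(cv2.inRange(h,(6,170,110),(17,255,255)),cv2.MORPH_OPEN,np.ones((3,3)))
def blobs(im,mask,lo=80,hi=3000):
    n,l,st,c=cv2.connectedComponentsWithStats(mask)
    return [(c[i].round(1),st[i].tolist()) for i in range(1,n) if lo<st[i][4]<hi]
E
python3 - <<'E'
from meas import *
mt,Tt=pose('top');ms,Ts=pose('scene')
t=cv2.imread('pics/t0.png');s=cv2.imread('pics/s0.png')
print('top');[print(b) for b in blobs(t,amber(t))]
print('scene');[print(b) for b in blobs(s,amber(s))]
J={'1':((314,232),(358,238)),'2':((393,240),(438,250)),'3':((525,255),(482,261))}
for k,(l,b) in J.items():
    p=at(mt,Tt,[l,b],.022); c=p.mean(0);d=p[0]-p[1];print(k,c.round(3),'lidang',np.degrees(np.arctan2(d[1],d[0])).round(1),np.linalg.norm(d).round(3),'scene px',proj(ms,Ts,p).round(0).tolist(), proj(ms,Ts,p+[0,0,.02]).round(0).tolist())
print('stand',at(mt,Tt,[(222,187),(272,195),(247,316),(194,307)],.014).round(3).tolist())
print('thali',at(mt,Tt,[(320,155)],.02).round(3),'cup',at(mt,Tt,[(402,163)],.005).round(3),'tongs',at(mt,Tt,[(442,182),(520,162),(524,184)],.01).round(3).tolist())
print('pink',at(mt,Tt,[(365,337)],.02).round(3),at(mt,Tt,[(128,228)],.02).round(3))
# two-view triangulation of the stand corner and jar1 base
def tri(a,b):
    o1,d1=ray(mt,Tt,[a]);o2,d2=ray(ms,Ts,[b]);A=np.c_[d1[0],-d2[0]];x=np.linalg.lstsq(A,o2-o1,rcond=None)[0];return ((o1+d1[0]*x[0]+o2+d2[0]*x[1])/2).round(3), np.linalg.norm(A@x-(o2-o1)).round(4)
print('tri stand corners',tri((222,187),(387,268)),tri((194,307),(356,194)),tri((272,195),(318,209)) )
for a,b in zip(sorted(blobs(t,amber(t)),key=lambda b:b[0][0]),sorted(blobs(s,amber(s)),key=lambda b:-b[0][0])): print(tri(a[0],b[0]))
E
```

```text
top
(array([391. , 173.9]), [379, 154, 33, 31, 194])
(array([415.7, 171.1]), [407, 163, 16, 17, 124])
(array([341.3, 234.9]), [326, 224, 33, 22, 589])
(array([419.9, 247.3]), [405, 233, 33, 26, 520])
(array([495.2, 257. ]), [477, 246, 37, 24, 635])
scene
(array([304.3, 272.9]), [290, 265, 27, 16, 267])
(array([224.9, 311.5]), [209, 303, 32, 18, 390])
(array([132.5, 356.6]), [114, 340, 37, 35, 713])
(array([324.7, 386.4]), [317, 375, 15, 25, 217])
(array([289.9, 391.2]), [278, 376, 31, 28, 344])
1 [0.589 0.047 0.022] lidang 82.9 0.106 scene px [[323.0, 269.0], [283.0, 288.0]] [[323.0, 262.0], [283.0, 281.0]]
2 [ 0.568 -0.144  0.022] lidang 78.1 0.111 scene px [[251.0, 306.0], [201.0, 326.0]] [[250.0, 299.0], [199.0, 319.0]]
3 [ 0.539 -0.36   0.022] lidang -81.7 0.11 scene px [[99.0, 381.0], [147.0, 346.0]] [[95.0, 375.0], [144.0, 339.0]]
stand [[0.707, 0.329, 0.014], [0.688, 0.204, 0.014], [0.394, 0.255, 0.014], [0.412, 0.382, 0.014]]
thali [[0.791 0.088 0.02 ]] cup [[ 0.779 -0.118  0.005]] tongs [[0.73, -0.217, 0.01], [0.788, -0.422, 0.01], [0.73, -0.428, 0.01]]
pink [[ 0.349 -0.023  0.02 ]] [[0.6   0.555 0.02 ]]
tri stand corners (array([ 0.684,  0.294, -0.016]), np.float64(0.0971)) (array([0.415, 0.387, 0.004]), np.float64(0.0068)) (array([0.608, 0.141, 0.194]), np.float64(0.108))
(array([ 0.663,  0.031, -0.315]), np.float64(0.0308))
(array([ 0.699, -0.056,  0.181]), np.float64(0.0194))
(array([ 0.769, -0.15 , -0.014]), np.float64(0.0142))
(array([ 0.563, -0.148,  0.033]), np.float64(0.0096))
(array([ 0.54 , -0.339,  0.025]), np.float64(0.0025))
```

```bash
python3 -m jog '[{"x":0.0258,"y":0.018,"twist":0.099},{"x":0.0258,"y":0.018,"twist":0.099},{"x":0.0258,"y":0.018,"twist":0.099},{"x":0.0258,"y":0.018,"twist":0.099},{"x":0.0258,"y":0.018,"twist":0.099},{"x":0.0258,"y":0.018,"twist":0.099},{"x":0.0258,"y":0.018,"twist":0.099},{"x":0.0258,"y":0.018,"twist":0.099},{"x":0.0258,"y":0.018,"twist":0.099},{"x":0.0258,"y":0.018,"twist":0.099},{"x":0.0258,"y":0.018,"twist":0.099},{"x":0.0258,"y":0.018,"twist":0.099},{"x":0.0258,"y":0.018,"twist":0.099},{"x":0.0258,"y":0.018,"twist":0.099},{"x":0.0258,"y":0.018,"twist":0.099},{},{}]'
python3 - <<'E'
from meas import *
m,T=pose('wrist'); w=snap('wrist','w1.png')
for c,a in (((.539,-.36),-81.7),):
    u=np.array([np.cos(np.radians(a)),np.sin(np.radians(a)),0])*.05;c=np.array([*c,.022])
    print(proj(m,T,[c+u,c-u,c]).round(0).tolist())
E
```

```text
[[143.0, -421.0], [-13.0, -450.0], [66.0, -435.0]]$[0]: bad value
```

View pics/w1.png

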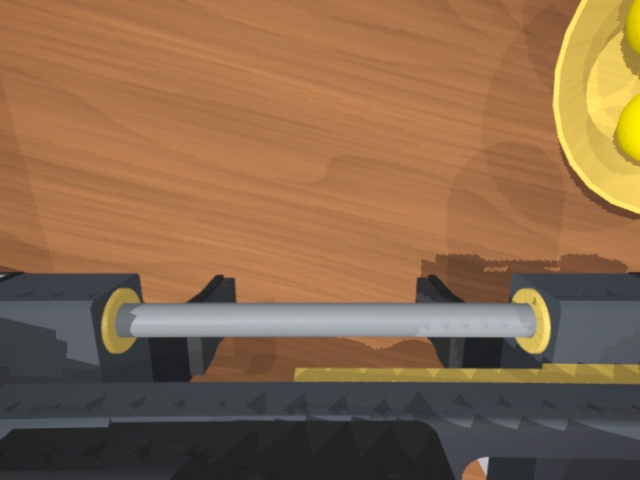

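```bash
python3 -m jog '[{"x":0.0258,"y":0.018,"z":0,"twist":0.099,"hand":1},{"x":0.0258,"y":0.018,"z":0,"twist":0.099,"hand":1},{"x":0.0258,"y":0.018,"z":0,"twist":0.099,"hand":1},{"x":0.0258,"y":0.018,"z":0,"twist":0.099,"hand":1},{"x":0.0258,"y":0.018,"z":0,"twist":0.099,"hand":1},{"x":0.0258,"y":0.018,"z":0,"twist":0.099,"hand":1},{"x":0.0258,"y":0.018,"z":0,"twist":0.099,"hand":1},{"x":0.0258,"y":0.018,"z":0,"twist":0.099,"hand":1},{"x":0.0258,"y":0.018,"z":0,"twist":0.099,"hand":1},{"x":0.0258,"y":0.018,"z":0,"twist":0.099,"hand":1},{"x":0.0258,"y":0.018,"z":0,"twist":0.099,"hand":1},{"x":0.0258,"y":0.018,"z":0,"twist":0.099,"hand":1},{"x":0.0258,"y":0.018,"z":0,"twist":0.099,"hand":1},{"x":0.0258,"y":0.018,"z":0,"twist":0.099,"hand":1},{"x":0.0258,"y":0.018,"z":0,"twist":0.099,"hand":1},{"x":0,"y":0,"z":0,"twist":0,"hand":1}]'
python3 - <<'E'
from meas import *
m,T=pose('wrist'); w=snap('wrist','w2.png');print(ctrl.sense())
for c,a in (((.539,-.36),-81.7),):
    u=np.array([np.cos(np.radians(a)),np.sin(np.radians(a)),0])*.05;c=np.array([*c,.022])
    print(proj(m,T,[c+u,c-u,c]).round(0).tolist())
E
```

```text
clock: 1.48
eef_pos: [0.5447, -0.3545, 0.2222]
ee_rot: [179.7, -0.3, 99.4]
force: [-0.1, 1.5, -0.0]
width: 0.0872
grasp_force: 0.0
{'clock': 1.5333, 'qpos': array([ 52.95126029,  20.63729047, -28.33885902,  82.45436086,
         9.61160061,  79.36078188,  33.41632021]), 'joint_vel': array([ 2.37400866, -0.98318453,  3.79292552,  0.7862509 ,  1.81670836,
        0.63252917, -0.83243156]), 'joint_efforts': array([-8.41322690e-01, -4.74628937e+01, -5.68285033e+00, -3.10923564e+01,
       -1.89331379e-01, -4.37452889e-02,  1.33605176e-01]), 'eef_pos': array([ 0.54205456, -0.35745153,  0.22208475]), 'ee_rot': array([ 1.79898006e+02, -1.55937517e-01,  9.90377016e+01]), 'force': array([-0.85234576,  0.18669131,  0.23685377]), 'moment': array([ 0.01420508, -0.12484656, -0.06806032]), 'grasp_force': 0.0, 'width': 0.08741692905961543}
[[318.0, 272.0], [319.0, 176.0], [318.0, 226.0]]
```

View pics/w2.png

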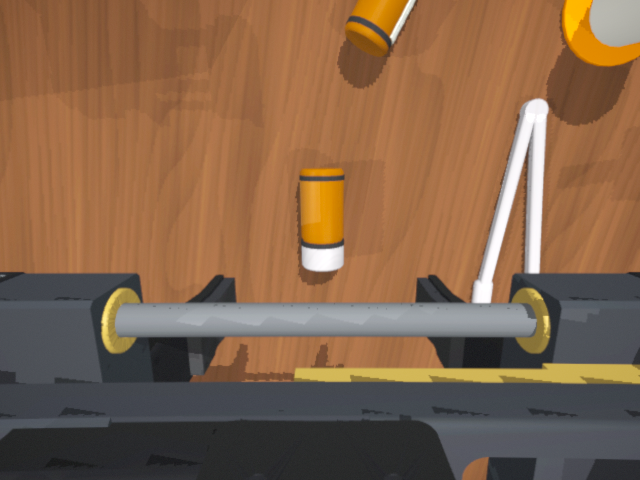

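```bash
python3 -m jog '[{"x":0,"y":0,"z":-0.027,"twist":0,"hand":1},{"x":0,"y":0,"z":-0.027,"twist":0,"hand":1},{"x":0,"y":0,"z":-0.027,"twist":0,"hand":1},{"x":0,"y":0,"z":-0.027,"twist":0,"hand":1},{"x":0,"y":0,"z":-0.027,"twist":0,"hand":1},{"x":0,"y":0,"z":-0.027,"twist":0,"hand":1},{"x":0,"y":0,"z":-0.027,"twist":0,"hand":1},{"x":0,"y":0,"z":-0.025,"twist":0,"hand":1},{"x":0,"y":0,"z":0,"twist":0,"hand":0.62},{"x":0,"y":0,"z":0,"twist":0,"hand":0.62},{"x":0,"y":0,"z":0,"twist":0,"hand":0.62},{"x":0,"y":0,"z":0,"twist":0,"hand":0.62},{"x":0,"y":0,"z":0,"twist":0,"hand":0.62},{"x":0,"y":0,"z":0,"twist":0,"hand":0.62}]' 10
python3 - <<'E'
from meas import *
s=ctrl.sense();print(s['eef_pos'],s['ee_rot'],s['width'],s['force'])
E
```

```text
clock: 2.7
eef_pos: [0.5397, -0.3627, 0.0103]
ee_rot: [179.9, 0.1, 98.6]
force: [-0.1, 0.4, -0.1]
width: 0.0571
grasp_force: 0.0
[ 0.53969142 -0.36267317  0.01027833] [1.79896118e+02 1.13822887e-01 9.85867112e+01] 0.05709509351336939 [-0.07419402  0.39623951 -0.06934192]
```

```bash
python3 -m jog '[{"x":0.003,"y":0.0004,"z":0,"twist":0,"hand":0.62},{"x":0.006,"y":0.0008,"z":0,"twist":0,"hand":0.62},{"x":0.006,"y":0.0009,"z":0,"twist":0,"hand":0.62},{"x":0.006,"y":0.0009,"z":0,"twist":0,"hand":0.62},{"x":0.006,"y":0.0009,"z":0,"twist":0,"hand":0.62},{"x":0.006,"y":0.0009,"z":0,"twist":0,"hand":0.62},{"x":0.006,"y":0.0009,"z":0,"twist":0,"hand":0.62},{"x":0.006,"y":0.0009,"z":0,"twist":0,"hand":0.62},{"x":0.003,"y":0.0004,"z":0,"twist":0,"hand":0.62},{"x":0.002,"y":0.0003,"z":0,"twist":0,"hand":0.62},{"x":0.002,"y":0.0003,"z":0,"twist":0,"hand":0.62},{"x":0,"y":0,"z":0,"twist":0,"hand":0.62}]'
python3 - <<'E'
from meas import *
s=snap('scene');t=snap('top');w=snap('wrist')
a=cv2.resize(s[270:430,50:250],(400,320),interpolation=3);b=cv2.resize(t[180:340,420:620],(400,320),interpolation=3)
cv2.imwrite('pics/c3.png',np.vstack([np.hstack([a,b]),cv2.resize(w,(800,600))[200:480]]))
E
```

```text
clock: 3.7
eef_pos: [0.5912, -0.3543, 0.0085]
ee_rot: [180.0, -0.0, 98.6]
force: [0.2, 1.0, -1.2]
width: 0.0535
grasp_force: 0.0
```

View pics/c3.png

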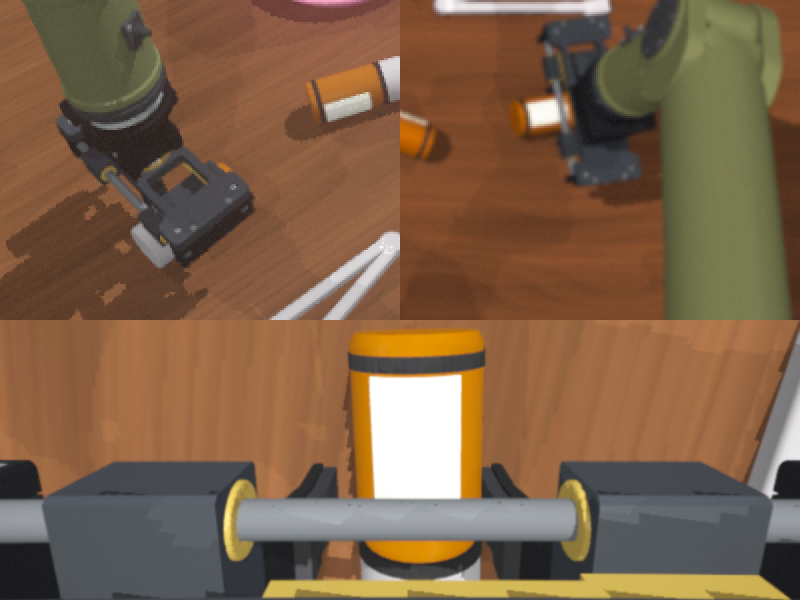

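```bash
python3 -m jog '[{"x":0,"y":0,"z":0,"twist":0,"hand":1},{"x":0,"y":0,"z":0,"twist":0,"hand":1},{"x":0,"y":0,"z":0,"twist":0,"hand":1},{"x":0,"y":0,"z":0.03,"twist":0,"hand":1},{"x":0,"y":0,"z":0.04,"twist":0,"hand":1},{"x":0,"y":0,"z":0.04,"twist":0,"hand":1},{"x":-0.003,"y":0.03,"z":0.01,"twist":-0.051,"hand":1},{"x":-0.003,"y":0.03,"z":0,"twist":-0.051,"hand":1},{"x":-0.003,"y":0.03,"z":0,"twist":-0.051,"hand":1},{"x":-0.003,"y":0.03,"z":0,"twist":-0.051,"hand":1},{"x":-0.004,"y":0.03,"z":0,"twist":-0.051,"hand":1},{"x":-0.004,"y":0.03,"z":0,"twist":-0.051,"hand":1},{"x":-0.003,"y":0.03,"z":0,"twist":-0.051,"hand":1},{"x":0,"y":0,"z":0,"twist":0,"hand":1},{"x":0,"y":0,"z":0,"twist":0,"hand":1}]'
cat >> meas.py <<'E'
def spans(im,rows):
    h=cv2.cvtColor(im,cv2.COLOR_BGR2HSV); A=cv2.inRange(h,(6,200,120),(22,255,255)); W=cv2.inRange(h,(0,0,200),(180,60,255))
    for r in rows:
        a=np.where(A[r,200:440])[0]+200; w=np.where(W[r,200:440])[0]+200
        print(r,'amber',(a.min(),a.max()) if len(a) else None,'white',(w.min(),w.max()) if len(w) else None)
E
python3 - <<'E'
from meas import *
m,T=pose('wrist'); w=snap('wrist','w4.png');print(ctrl.sense()['eef_pos'],ctrl.sense()['ee_rot'])
c,a=(.568,-.144),78.1
u=np.array([np.cos(np.radians(a)),np.sin(np.radians(a)),0])*.05;c=np.array([*c,.022])
print(proj(m,T,[c+u,c-u,c]).round(0).tolist())
spans(w,range(100,300,20))
cv2.imwrite('pics/w4.png',np.vstack([w[:300],cv2.resize(snap('top')[150:300,300:560],(520,300))[:,:640] if 0 else cv2.copyMakeBorder(cv2.resize(snap('top')[150:300,300:560],(520,300)),0,0,0,120,0)]))
E
```

```text
clock: 5.1
eef_pos: [0.568, -0.1419, 0.1291]
ee_rot: [180.0, 0.0, 78.4]
force: [-0.3, -0.9, -0.3]
width: 0.0868
grasp_force: 0.0
[ 0.56790483 -0.14429831  0.12892123] [1.79959695e+02 5.77168124e-02 7.82434166e+01]
[[327.0, 180.0], [326.0, 305.0], [326.0, 245.0]]
100 amber None white None
120 amber None white None
140 amber None white None
160 amber None white None
180 amber None white (np.int64(308), np.int64(360))
200 amber None white (np.int64(305), np.int64(355))
220 amber (np.int64(301), np.int64(358)) white None
240 amber (np.int64(299), np.int64(350)) white (np.int64(352), np.int64(356))
260 amber (np.int64(296), np.int64(346)) white (np.int64(349), np.int64(352))
280 amber (np.int64(294), np.int64(343)) white (np.int64(346), np.int64(350))
```

View pics/w4.png

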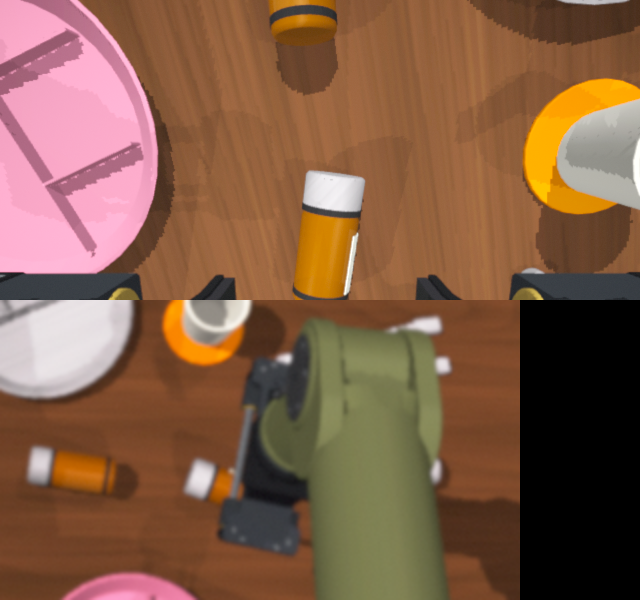

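```bash
python3 -m jog '[{"x":0,"y":0,"z":0,"twist":-0.066,"hand":1},{"x":0,"y":0,"z":-0.02,"twist":-0.065,"hand":1},{"x":0,"y":0,"z":-0.025,"twist":0,"hand":1},{"x":0,"y":0,"z":-0.025,"twist":0,"hand":1},{"x":0,"y":0,"z":-0.025,"twist":0,"hand":1},{"x":0,"y":0,"z":-0.025,"twist":0,"hand":1},{"x":0,"y":0,"z":0,"twist":0,"hand":0.62},{"x":0,"y":0,"z":0,"twist":0,"hand":0.62},{"x":0,"y":0,"z":0,"twist":0,"hand":0.62},{"x":0,"y":0,"z":0,"twist":0,"hand":0.62}]' && python3 -m jog '[{"x":-0.003,"y":0.001,"z":0,"twist":0,"hand":0.62},{"x":-0.0057,"y":0.002,"z":0,"twist":0,"hand":0.62},{"x":-0.0057,"y":0.002,"z":0,"twist":0,"hand":0.62},{"x":-0.0057,"y":0.002,"z":0,"twist":0,"hand":0.62},{"x":-0.0057,"y":0.002,"z":0,"twist":0,"hand":0.62},{"x":-0.004,"y":0.0014,"z":0,"twist":0,"hand":0.62},{"x":-0.003,"y":0.001,"z":0,"twist":0,"hand":0.62},{"x":-0.002,"y":0.0007,"z":0,"twist":0,"hand":0.62},{"x":0,"y":0,"z":0,"twist":0,"hand":0.62},{"x":0,"y":0,"z":0,"twist":0,"hand":0.62}]'
python3 - <<'E'
from meas import *
w=snap('wrist','w5.png');spans(w,range(160,290,10))
E
```

```text
clock: 6.03
eef_pos: [0.5694, -0.1453, 0.0106]
ee_rot: [179.8, -0.0, 70.6]
force: [0.7, -0.3, 0.3]
width: 0.0677
grasp_force: 0.0
clock: 6.87
eef_pos: [0.533, -0.1324, 0.0086]
ee_rot: [180.0, 0.0, 70.6]
force: [0.5, -0.4, 0.9]
width: 0.0538
grasp_force: 0.0
160 amber None white None
170 amber None white None
180 amber None white None
190 amber None white (np.int64(265), np.int64(362))
200 amber None white (np.int64(265), np.int64(356))
210 amber None white (np.int64(266), np.int64(352))
220 amber None white (np.int64(266), np.int64(353))
230 amber None white (np.int64(267), np.int64(350))
240 amber None white (np.int64(267), np.int64(350))
250 amber None white (np.int64(284), np.int64(340))
260 amber (np.int64(265), np.int64(365)) white None
270 amber (np.int64(264), np.int64(364)) white None
280 amber (np.int64(265), np.int64(364)) white None
```

Run:
```python
from meas import *
w=cv2.imread('pics/w5.png');spans(w,range(284,370,6))
cv2.imwrite('pics/w5c.png',w[160:400,160:480])
```

```text
284 amber (np.int64(265), np.int64(364)) white None
290 amber (np.int64(265), np.int64(364)) white None
296 amber (np.int64(266), np.int64(364)) white (np.int64(270), np.int64(280))
302 amber None white (np.int64(271), np.int64(335))
308 amber None white None
314 amber None white None
320 amber None white None
326 amber None white None
332 amber None white None
338 amber (np.int64(267), np.int64(363)) white (np.int64(272), np.int64(334))
344 amber (np.int64(268), np.int64(362)) white (np.int64(273), np.int64(332))
350 amber (np.int64(268), np.int64(362)) white (np.int64(273), np.int64(334))
356 amber (np.int64(268), np.int64(362)) white (np.int64(273), np.int64(334))
362 amber (np.int64(268), np.int64(362)) white (np.int64(273), np.int64(334))
368 amber None white (np.int64(277), np.int64(334))
```

View pics/w5c.png

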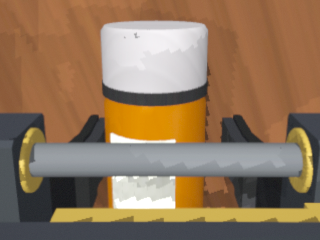

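```bash
python3 -m jog '[{"x":0,"y":0,"z":0,"twist":0,"hand":0.55},{"x":0,"y":0,"z":0,"twist":0,"hand":0.55},{"x":0,"y":0,"z":0,"twist":0,"hand":0.55},{"x":0,"y":0,"z":0,"twist":0,"hand":0.55},{"x":0.002,"y":-0.0007,"z":0,"twist":0,"hand":0.55},{"x":0.002,"y":-0.0007,"z":0,"twist":0,"hand":0.55},{"x":0,"y":0,"z":0,"twist":0,"hand":0.55},{"x":0,"y":0,"z":0,"twist":0,"hand":0.55}]'
python3 - <<'E'
from meas import *
w=snap('wrist');spans(w,[342,350,356])
E
```

```text
clock: 7.58
eef_pos: [0.5374, -0.1339, 0.0086]
ee_rot: [180.0, -0.0, 70.6]
force: [-0.2, 0.0, -0.3]
width: 0.0477
grasp_force: 0.0
342 amber (np.int64(281), np.int64(376)) white (np.int64(348), np.int64(360))
350 amber (np.int64(282), np.int64(376)) white (np.int64(308), np.int64(360))
356 amber (np.int64(282), np.int64(376)) white (np.int64(308), np.int64(359))
```

```bash
python3 -m jog '[{"x":0,"y":0,"z":0,"twist":0,"hand":1},{"x":0,"y":0,"z":0,"twist":0,"hand":1},{"x":0,"y":0,"z":0,"twist":0,"hand":1},{"x":0,"y":0,"z":0.03,"twist":0,"hand":1},{"x":0,"y":0,"z":0.04,"twist":0,"hand":1},{"x":0,"y":0,"z":0.04,"twist":0,"hand":1},{"x":0.009,"y":0.03,"z":0.01,"twist":0.036,"hand":1},{"x":0.009,"y":0.03,"z":0,"twist":0.036,"hand":1},{"x":0.009,"y":0.03,"z":0,"twist":0.036,"hand":1},{"x":0.009,"y":0.03,"z":0,"twist":0.036,"hand":1},{"x":0.009,"y":0.03,"z":0,"twist":0.036,"hand":1},{"x":0.007,"y":0.03,"z":0,"twist":0.036,"hand":1},{"x":0,"y":0,"z":0,"twist":0,"hand":1},{"x":0,"y":0,"z":0,"twist":0,"hand":1}]'
python3 - <<'E'
from meas import *
m,T=pose('wrist'); w=snap('wrist','w6.png');print(ctrl.sense()['eef_pos'],ctrl.sense()['ee_rot'])
c,a=(.589,.047),83
u=np.array([np.cos(np.radians(a)),np.sin(np.radians(a)),0])*.05;c=np.array([*c,.022])
print(proj(m,T,[c+u,c-u,c]).round(0).tolist())
spans(w,range(160,300,12))
E
```

```text
clock: 8.8
eef_pos: [0.5889, 0.0492, 0.1286]
ee_rot: [-180.0, -0.1, 83.3]
force: [0.4, -0.7, -0.6]
width: 0.0869
grasp_force: 0.0
[0.58882987 0.04666711 0.12839368] [-1.79981752e+02  2.57289451e-02  8.30875055e+01]
[[327.0, 181.0], [326.0, 305.0], [326.0, 246.0]]
160 amber None white None
172 amber None white None
184 amber None white (np.int64(318), np.int64(342))
196 amber None white (np.int64(323), np.int64(343))
208 amber None white (np.int64(325), np.int64(342))
220 amber (np.int64(299), np.int64(355)) white None
232 amber (np.int64(299), np.int64(354)) white None
244 amber (np.int64(299), np.int64(354)) white None
256 amber (np.int64(298), np.int64(353)) white None
268 amber (np.int64(298), np.int64(353)) white None
280 amber (np.int64(298), np.int64(352)) white None
292 amber (np.int64(300), np.int64(351)) white None
```

View pics/w6.png

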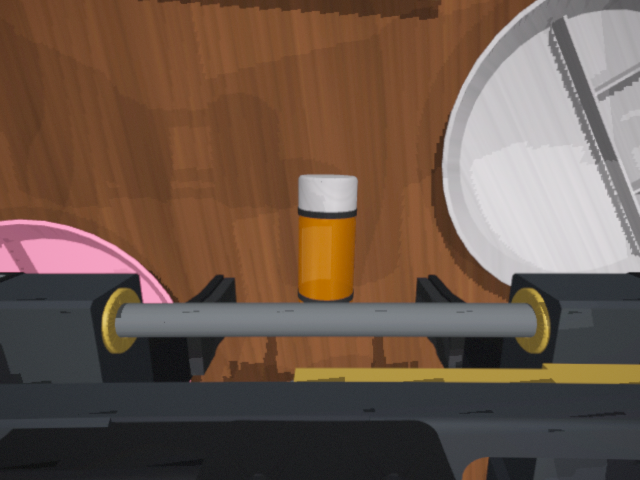

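```bash
python3 -m jog '[{"x":0,"y":0,"z":-0.03,"twist":-0.015,"hand":1},{"x":0,"y":0,"z":-0.03,"twist":0,"hand":1},{"x":0,"y":0,"z":-0.03,"twist":0,"hand":1},{"x":0,"y":0,"z":-0.03,"twist":0,"hand":1},{"x":0,"y":0,"z":0,"twist":0,"hand":0.4},{"x":0,"y":0,"z":0,"twist":0,"hand":0.4},{"x":0,"y":0,"z":0,"twist":0,"hand":0.4},{"x":0,"y":0,"z":0,"twist":0,"hand":0.4},{"x":0,"y":0,"z":0,"twist":0,"hand":0.4},{"x":0,"y":0,"z":0,"twist":0,"hand":0.4},{"x":0,"y":0,"z":0.004,"twist":0,"hand":0.4},{"x":-0.015,"y":0.002,"z":0,"twist":0,"hand":0.4},{"x":-0.015,"y":0.002,"z":0,"twist":0,"hand":0.4},{"x":-0.015,"y":0.002,"z":0,"twist":0,"hand":0.4},{"x":0,"y":0,"z":-0.004,"twist":0,"hand":0.4},{"x":0,"y":0,"z":0,"twist":0,"hand":0.55},{"x":0,"y":0,"z":0,"twist":0,"hand":0.55}]' 12
python3 - <<'E'
from meas import *
s=ctrl.sense();print(s['width'],s['grasp_force'])
w=snap('wrist');spans(w,[270,290,342,350,356])
E
```

```text
clock: 10.27
eef_pos: [0.5444, 0.0523, 0.0095]
ee_rot: [179.9, 0.0, 82.2]
force: [0.4, 0.2, 0.1]
width: 0.0467
grasp_force: 0.0
0.046734595142189035 0.0
270 amber (np.int64(278), np.int64(377)) white None
290 amber (np.int64(278), np.int64(376)) white None
342 amber (np.int64(280), np.int64(374)) white None
350 amber (np.int64(280), np.int64(374)) white None
356 amber (np.int64(280), np.int64(373)) white None
```

```bash
python3 -m jog '[{"x":0.003,"y":-0.0004,"z":0,"twist":0,"hand":0.55},{"x":0.005,"y":-0.0007,"z":0,"twist":0,"hand":0.55},{"x":0.005,"y":-0.0007,"z":0,"twist":0,"hand":0.55},{"x":0.005,"y":-0.0007,"z":0,"twist":0,"hand":0.55},{"x":0.005,"y":-0.0007,"z":0,"twist":0,"hand":0.55},{"x":0.005,"y":-0.0007,"z":0,"twist":0,"hand":0.55},{"x":0.005,"y":-0.0007,"z":0,"twist":0,"hand":0.55},{"x":0.003,"y":-0.0004,"z":0,"twist":0,"hand":0.55},{"x":0.002,"y":-0.0003,"z":0,"twist":0,"hand":0.55},{"x":0,"y":0,"z":0,"twist":0,"hand":0.55}]'
python3 - <<'E'
from meas import *
w=snap('wrist');spans(w,[270,290,342,350,356])
E
```

```text
clock: 11.15
eef_pos: [0.5825, 0.0469, 0.0086]
ee_rot: [180.0, -0.0, 82.1]
force: [0.0, -0.9, -0.2]
width: 0.0477
grasp_force: 0.0
270 amber (np.int64(279), np.int64(379)) white None
290 amber (np.int64(283), np.int64(378)) white (np.int64(279), np.int64(281))
342 amber (np.int64(309), np.int64(376)) white (np.int64(279), np.int64(303))
350 amber (np.int64(309), np.int64(376)) white (np.int64(281), np.int64(305))
356 amber (np.int64(309), np.int64(376)) white (np.int64(281), np.int64(305))
```

```bash
python3 -m jog '[{"x":0.003,"y":-0.0004,"z":0,"twist":0,"hand":0.55},{"x":0.005,"y":-0.0007,"z":0,"twist":0,"hand":0.55},{"x":0.005,"y":-0.0007,"z":0,"twist":0,"hand":0.55},{"x":0.005,"y":-0.0007,"z":0,"twist":0,"hand":0.55},{"x":0.003,"y":-0.0004,"z":0,"twist":0,"hand":0.55},{"x":0.002,"y":-0.0003,"z":0,"twist":0,"hand":0.55},{"x":0,"y":0,"z":0,"twist":0,"hand":0.55},{"x":0,"y":0,"z":0,"twist":0,"hand":0.55}]'
python3 - <<'E'
from meas import *
w=snap('wrist');spans(w,[270,290,342,350,356])
E
```

```text
clock: 11.87
eef_pos: [0.6051, 0.0438, 0.0085]
ee_rot: [-180.0, -0.0, 82.1]
force: [0.6, -0.2, 0.3]
width: 0.0482
grasp_force: 0.0
270 amber (np.int64(280), np.int64(380)) white None
290 amber (np.int64(281), np.int64(379)) white None
342 amber (np.int64(282), np.int64(377)) white (np.int64(298), np.int64(304))
350 amber (np.int64(282), np.int64(377)) white (np.int64(298), np.int64(303))
356 amber (np.int64(282), np.int64(376)) white (np.int64(299), np.int64(305))
```

```bash
python3 -m jog '[{"x":0,"y":0,"z":0,"twist":0,"hand":0.8},{"x":0,"y":0,"z":0,"twist":0,"hand":0.8},{"x":0,"y":0,"z":0.02,"twist":0,"hand":0.8},{"x":0,"y":0,"z":0.03,"twist":0,"hand":0.8},{"x":0,"y":0,"z":0.03,"twist":0,"hand":0.8},{"x":0,"y":0,"z":0.03,"twist":0,"hand":0.8},{"x":-0.0045,"y":-0.032,"z":0.03,"twist":0,"hand":0.8},{"x":0,"y":0,"z":0.03,"twist":0,"hand":0.8},{"x":0,"y":0,"z":0,"twist":0,"hand":0.8}]'
python3 - <<'E'
from meas import *
s=snap('scene');t=snap('top');w=snap('wrist')
a=s[230:420,60:360];b=t[190:300,280:560]
A=cv2.resize(a,(400,253),interpolation=3);B=cv2.resize(b,(400,157),interpolation=3);B=cv2.copyMakeBorder(B,0,96,0,0,0)
cv2.imwrite('pics/c7.png',np.vstack([np.hstack([A,B]),cv2.copyMakeBorder(w[:340],0,0,0,160,0)]))
h=ctrl.sense();print(h['clock'],h['eef_pos'])
E
```

```text
clock: 12.67
eef_pos: [0.6042, 0.0117, 0.1837]
ee_rot: [179.4, 0.0, 82.0]
force: [1.1, 0.3, -0.3]
width: 0.0695
grasp_force: 0.0
12.8167 [0.60047399 0.01371663 0.17687644]
```

View pics/c7.png

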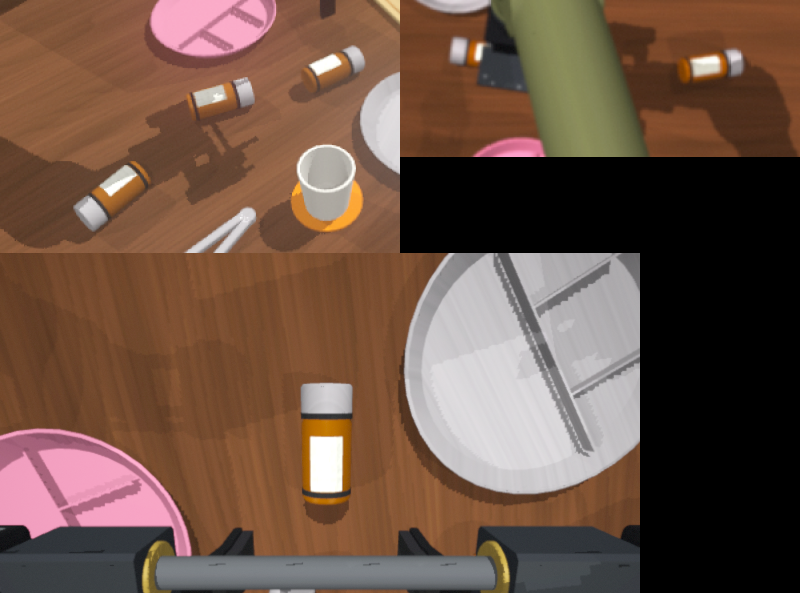

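```bash
python3 -m jog '[{"x":0,"y":-0.001,"z":-0.028,"twist":0,"hand":0.8},{"x":0,"y":0,"z":-0.028,"twist":0,"hand":0.8},{"x":0,"y":0,"z":-0.028,"twist":0,"hand":0.8},{"x":0,"y":0,"z":-0.028,"twist":0,"hand":0.8},{"x":0,"y":0,"z":-0.028,"twist":0,"hand":0.8},{"x":0,"y":0,"z":-0.028,"twist":0,"hand":0.8},{"x":0,"y":0,"z":0,"twist":0,"hand":0.4},{"x":0,"y":0,"z":0,"twist":0,"hand":0.4},{"x":0,"y":0,"z":0,"twist":0,"hand":0.4},{"x":0,"y":0,"z":0,"twist":0,"hand":0.4},{"x":0,"y":0,"z":0,"twist":0,"hand":0.4}]' 6 && python3 -m jog '[{"x":0.0006,"y":0.0042,"z":0.0102,"twist":0,"hand":0.4},{"x":0.0006,"y":0.0042,"z":0.0102,"twist":0,"hand":0.4},{"x":0.0009,"y":0.0068,"z":0.0088,"twist":0,"hand":0.4},{"x":0.0009,"y":0.0068,"z":0.0088,"twist":0,"hand":0.4},{"x":0.0012,"y":0.0088,"z":0.0068,"twist":0,"hand":0.4},{"x":0.0012,"y":0.0088,"z":0.0068,"twist":0,"hand":0.4},{"x":0,"y":0,"z":0,"twist":0,"hand":0.4}]'
python3 - <<'E'
from meas import *
s=snap('scene');w=snap('wrist')
cv2.imwrite('pics/c8.png',np.hstack([cv2.resize(s[180:360,200:440],(480,360)),w[120:480,160:480]]))
E
```

```text
clock: 13.73
eef_pos: [0.6018, 0.0126, 0.0105]
ee_rot: [179.9, -0.0, 82.2]
force: [0.9, -0.4, 0.6]
width: 0.0441
grasp_force: 0.6
clock: 14.32
eef_pos: [0.6073, 0.0562, 0.0627]
ee_rot: [179.8, -0.2, 82.4]
force: [0.2, 0.7, -1.4]
width: 0.0438
grasp_force: 6.0
```

View pics/c8.png

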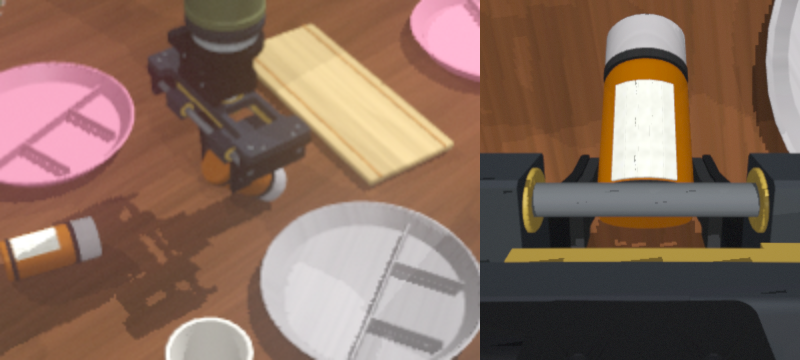

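```bash
cat >> meas.py <<'E'
def rim(s,th,gz,end=1):
    # rim points of the far end; s: dist grasp->end along axis, th: depression deg, horizontal dir = tool x
    S=ctrl.sense();R=Ro.from_euler('xyz',S['ee_rot'],degrees=True).as_matrix();a=R[:,0]*end;a[2]=0;a/=np.linalg.norm(a)
    z=np.array([0,0,1.]);t=np.radians(th);u=np.cos(t)*a-np.sin(t)*z;v=np.cross(z,a);n=np.cross(u,v)
    G=np.array(S['eef_pos'])+[0,0,gz];k=np.linspace(0,2*np.pi,40)
    return np.array([G+s*u+.022*(np.cos(q)*v+np.sin(q)*n) for q in k])
def lidtop(im):
    h=cv2.cvtColor(im,cv2.COLOR_BGR2HSV);W=cv2.inRange(h,(0,0,120),(180,90,255))[:,300:350]
    r=np.where((W>0).mean(1)>.7)[0]; return r.min(),r[r<300].max() if (r<300).any() else None
E
python3 - <<'E'
from meas import *
m,T=pose('wrist');w=snap('wrist');print(lidtop(w))
for th in (0,15,30,45,60,75,90):
    p=proj(m,T,rim(.082,th,.0135));print(th,p.min(0).round(0),p.max(0).round(0))
E
```

```text
(np.int64(135), np.int64(298))
0 [270. 113.] [382. 123.]
15 [277. 111.] [375. 144.]
30 [283. 123.] [369. 169.]
45 [287. 144.] [365. 197.]
60 [290. 169.] [362. 226.]
75 [292. 197.] [359. 257.]
90 [293. 226.] [358. 289.]
```

```bash
python3 -m jog '[{"x":0.0014,"y":0.0102,"z":0.0042,"twist":0,"hand":0.4},{"x":0.0014,"y":0.0102,"z":0.0042,"twist":0,"hand":0.4},{"x":0.0015,"y":0.011,"z":0.0015,"twist":0,"hand":0.4},{"x":0.0015,"y":0.011,"z":0.0015,"twist":0,"hand":0.4},{"x":0.0015,"y":0.011,"z":-0.001,"twist":0,"hand":0.4},{"x":0.0015,"y":0.011,"z":-0.001,"twist":0,"hand":0.4},{"x":0,"y":0,"z":0,"twist":0,"hand":0.4},{"x":0,"y":0,"z":0,"twist":0,"hand":0.4}]'
python3 - <<'E'
from meas import *
m,T=pose('wrist');w=snap('wrist');print(lidtop(w));spans(w,range(230,300,12))
for th in (45,60,70,80,90,100):
    p=proj(m,T,rim(.082,th,.0135));print(th,p.min(0).round(0),p.max(0).round(0))
E
```

```text
clock: 15.13
eef_pos: [0.6155, 0.1196, 0.0707]
ee_rot: [179.9, -0.2, 82.3]
force: [-0.2, 1.5, 6.2]
width: 0.0437
grasp_force: 6.0
(np.int64(224), np.int64(272))
230 amber None white None
242 amber None white (np.int64(305), np.int64(346))
254 amber (np.int64(292), np.int64(359)) white (np.int64(300), np.int64(439))
266 amber (np.int64(288), np.int64(363)) white (np.int64(297), np.int64(438))
278 amber (np.int64(285), np.int64(366)) white (np.int64(295), np.int64(356))
290 amber (np.int64(281), np.int64(369)) white None
45 [288. 144.] [365. 197.]
60 [291. 169.] [362. 227.]
70 [292. 187.] [361. 247.]
80 [293. 207.] [360. 268.]
90 [293. 227.] [359. 289.]
100 [294. 247.] [358. 311.]
```

```bash
python3 -m jog '[{"x":0,"y":0,"z":0,"twist":0,"hand":0.7},{"x":0,"y":0,"z":0,"twist":0,"hand":0.8},{"x":0,"y":0,"z":0,"twist":0,"hand":0.8},{"x":0,"y":0,"z":0,"twist":0,"hand":0.8},{"x":0,"y":0,"z":0.02,"twist":0,"hand":0.8},{"x":0,"y":0,"z":0.03,"twist":0,"hand":0.8},{"x":0,"y":0,"z":0.035,"twist":0,"hand":0.8},{"x":-0.005,"y":-0.035,"z":0.03,"twist":-0.03,"hand":0.8},{"x":-0.01,"y":-0.038,"z":0.02,"twist":-0.03,"hand":0.8},{"x":-0.012,"y":-0.038,"z":0,"twist":-0.03,"hand":0.8},{"x":-0.012,"y":-0.038,"z":0,"twist":-0.03,"hand":0.8},{"x":-0.012,"y":-0.038,"z":0,"twist":-0.04,"hand":0.8},{"x":-0.012,"y":-0.038,"z":0,"twist":-0.04,"hand":0.8},{"x":-0.012,"y":-0.038,"z":0,"twist":0,"hand":0.8},{"x":-0.013,"y":-0.022,"z":0,"twist":0,"hand":0.8},{"x":0,"y":0,"z":0,"twist":0,"hand":0.8},{"x":0,"y":0,"z":0,"twist":0,"hand":0.8}]'
cat >> meas.py <<'E'
def lying(im,m,T):
    """jar lying: fit from outline of amber+lid blob in the wrist image; prints axis ends at z=.022"""
    h=cv2.cvtColor(im,cv2.COLOR_BGR2HSV);M=cv2.inRange(h,(6,190,110),(22,255,255))|cv2.inRange(h,(0,0,140),(180,60,255))
    M[295:]=0;M=cv2.morphologyEx(M,cv2.MORPH_CLOSE,np.ones((9,9)))
    n,l,st,c=cv2.connectedComponentsWithStats(M)
    for i in range(1,n):
        if st[i][4]>800:
            ys,xs=np.where(l==i);r=cv2.minAreaRect(np.c_[xs,ys].astype(np.float32));b=cv2.boxPoints(r)
            print('blob',c[i].round(0),st[i].tolist(),'rect',np.round(r[0]),np.round(r[1]),round(r[2],1),'world',at(m,T,[r[0]],.022).round(4)[0,:2])
E
python3 - <<'E'
from meas import *
m,T=pose('wrist');w=snap('wrist','w9.png');s=ctrl.sense();print(s['eef_pos'],s['ee_rot'])
lying(w,m,T)
E
```

```text
clock: 16.6
eef_pos: [0.5269, -0.165, 0.2005]
ee_rot: [-180.0, 0.0, 70.4]
force: [0.3, 1.2, 0.7]
width: 0.0696
grasp_force: 0.0
[ 0.5277688  -0.16286257  0.20061625] [-1.79982075e+02 -3.21128049e-02  7.06163800e+01]
blob [575.  75.] [513, 0, 127, 136, 11789] rect [582.  72.] [115. 145.] 76.2 world [ 0.779  -0.1135]
blob [326. 183.] [302, 127, 49, 115, 5241] rect [326. 184.] [114.  48.] 90.0 world [ 0.5397 -0.1284]
blob [553. 232.] [524, 188, 70, 86, 2841] rect [550. 237.] [103.  44.] 61.8 world [ 0.7268 -0.25  ]
```

```bash
python3 -m jog '[{"x":0,"y":0,"z":-0.0275,"twist":0,"hand":0.8},{"x":0,"y":0,"z":-0.0275,"twist":0,"hand":0.8},{"x":0,"y":0,"z":-0.0275,"twist":0,"hand":0.8},{"x":0,"y":0,"z":-0.0275,"twist":0,"hand":0.8},{"x":0,"y":0,"z":-0.0275,"twist":0,"hand":0.8},{"x":0,"y":0,"z":-0.0275,"twist":0,"hand":0.8},{"x":0,"y":0,"z":-0.0275,"twist":0,"hand":0.8},{"x":0,"y":0,"z":0,"twist":0,"hand":0.4},{"x":0,"y":0,"z":0,"twist":0,"hand":0.4},{"x":0,"y":0,"z":0,"twist":0,"hand":0.4},{"x":0,"y":0,"z":0,"twist":0,"hand":0.4},{"x":0,"y":0,"z":0,"twist":0,"hand":0.4},{"x":0,"y":0,"z":0,"twist":0,"hand":0.4}]' 6 && python3 -m jog '[{"x":0.0014,"y":0.004,"z":0.0102,"twist":0,"hand":0.4},{"x":0.0014,"y":0.004,"z":0.0102,"twist":0,"hand":0.4},{"x":0.0023,"y":0.0064,"z":0.0088,"twist":0,"hand":0.4},{"x":0.0023,"y":0.0064,"z":0.0088,"twist":0,"hand":0.4},{"x":0.0029,"y":0.0083,"z":0.0068,"twist":0,"hand":0.4},{"x":0.0029,"y":0.0083,"z":0.0068,"twist":0,"hand":0.4},{"x":0.0034,"y":0.0096,"z":0.0042,"twist":0,"hand":0.4},{"x":0.0034,"y":0.0096,"z":0.0042,"twist":0,"hand":0.4},{"x":0.0037,"y":0.0104,"z":0.0015,"twist":0,"hand":0.4},{"x":0.0037,"y":0.0104,"z":0.0015,"twist":0,"hand":0.4},{"x":0.0037,"y":0.0104,"z":-0.001,"twist":0,"hand":0.4},{"x":0.0037,"y":0.0104,"z":-0.001,"twist":0,"hand":0.4},{"x":0,"y":0,"z":0,"twist":0,"hand":0.4},{"x":0,"y":0,"z":0,"twist":0,"hand":0.4}]'
python3 - <<'E'
from meas import *
m,T=pose('wrist');w=snap('wrist');print(lidtop(w));spans(w,range(230,300,12))
for th in (70,80,90,100):
    p=proj(m,T,rim(.082,th,.0135));print(th,p.min(0).round(0),p.max(0).round(0))
E
```

```text
clock: 17.73
eef_pos: [0.5295, -0.163, 0.0102]
ee_rot: [179.8, -0.0, 70.7]
force: [-1.2, 0.7, 4.6]
width: 0.0436
grasp_force: 6.0
clock: 18.9
eef_pos: [0.564, -0.0621, 0.0697]
ee_rot: [179.9, -0.1, 70.8]
force: [1.1, 1.5, 6.3]
width: 0.0438
grasp_force: 6.0
(np.int64(226), np.int64(272))
230 amber None white None
242 amber (np.int64(303), np.int64(347)) white (np.int64(311), np.int64(344))
254 amber (np.int64(292), np.int64(307)) white (np.int64(310), np.int64(358))
266 amber (np.int64(288), np.int64(306)) white (np.int64(308), np.int64(361))
278 amber (np.int64(285), np.int64(330)) white (np.int64(352), np.int64(364))
290 amber (np.int64(281), np.int64(369)) white None
70 [292. 187.] [361. 247.]
80 [293. 206.] [360. 268.]
90 [294. 226.] [359. 289.]
100 [294. 247.] [359. 311.]
```

```bash
python3 -m jog '[{"x":0,"y":0,"z":0,"twist":0,"hand":0.7},{"x":0,"y":0,"z":0,"twist":0,"hand":0.8},{"x":0,"y":0,"z":0,"twist":0,"hand":0.8},{"x":0,"y":0,"z":0,"twist":0,"hand":0.8},{"x":0,"y":0,"z":0.02,"twist":0,"hand":0.8},{"x":0,"y":0,"z":0.03,"twist":0,"hand":0.8},{"x":0,"y":0,"z":0.035,"twist":0,"hand":0.8},{"x":0.002,"y":-0.035,"z":0.03,"twist":0.06,"hand":0.8},{"x":0.003,"y":-0.038,"z":0.02,"twist":0.06,"hand":0.8},{"x":0.003,"y":-0.038,"z":0,"twist":0.06,"hand":0.8},{"x":0.003,"y":-0.038,"z":0,"twist":0.06,"hand":0.8},{"x":0.003,"y":-0.038,"z":0,"twist":0.06,"hand":0.8},{"x":0.003,"y":-0.038,"z":0,"twist":0.06,"hand":0.8},{"x":0.003,"y":-0.035,"z":0,"twist":0.06,"hand":0.8},{"x":0.002,"y":0,"z":0,"twist":0.063,"hand":0.8},{"x":0,"y":0,"z":0,"twist":0,"hand":0.8},{"x":0,"y":0,"z":0,"twist":0,"hand":0.8}]'
python3 - <<'E'
from meas import *
m,T=pose('wrist');w=snap('wrist','w10.png');s=ctrl.sense();print(s['eef_pos'],s['ee_rot'])
lying(w,m,T);spans(w,range(180,300,14))
h=cv2.cvtColor(w,cv2.COLOR_BGR2HSV);A=cv2.inRange(h,(6,200,120),(22,255,255))
print([ (r,A[r,280:370].any()) for r in range(190,300,4)][:0]); rr=np.where(A[:,300:350].mean(1)>100)[0];print(rr.min(),rr.max(),at(m,T,[(322,rr.min())],.022))
t=snap('top');print(blobs(t,amber(t)))
mt,Tt=pose('top');print(proj(mt,Tt,[(.615,.119,.1),(.615,.119,.024),(.564,-.062,.1),(.564,-.062,.024),(.615,.119,.06)]).round(0).tolist())
E
```

```text
clock: 20.37
eef_pos: [0.5843, -0.3196, 0.2]
ee_rot: [-180.0, -0.1, 98.3]
force: [-1.1, 0.3, 0.4]
width: 0.0693
grasp_force: 0.0
[ 0.58460659 -0.31855914  0.20035277] [-1.79990647e+02 -8.79513054e-02  9.83523916e+01]
blob [579.  39.] [520, 0, 120, 89, 8874] rect [579.  44.] [119.  88.] 0.0 world [ 0.774  -0.1349]
blob [487. 205.] [449, 123, 62, 172, 5030] rect [493. 212.] [ 54. 178.] 11.8 world [ 0.7403 -0.2844]
blob [331. 245.] [307, 196, 47, 99, 4361] rect [331. 245.] [99. 45.] 88.1 world [ 0.5922 -0.3388]
180 amber None white None
194 amber None white None
208 amber None white None
222 amber (np.int64(308), np.int64(352)) white (np.int64(315), np.int64(344))
236 amber (np.int64(309), np.int64(352)) white (np.int64(315), np.int64(344))
250 amber (np.int64(309), np.int64(352)) white (np.int64(316), np.int64(344))
264 amber (np.int64(310), np.int64(353)) white (np.int64(327), np.int64(330))
278 amber None white None
292 amber None white (np.int64(313), np.int64(352))
[]
197 275 [[ 0.57681506 -0.29318583  0.022     ]]
[(array([401.6, 173.4]), [380, 157, 43, 28, 291]), (array([303.5, 215.8]), [293, 206, 22, 21, 351]), (array([384.9, 239.7]), [374, 229, 22, 22, 362]), (array([477.3, 239.1]), [473, 230, 10, 19, 165])]
[[305.0, 217.0], [306.0, 224.0], [386.0, 240.0], [382.0, 246.0], [306.0, 221.0]]
```

```bash
python3 -m jog '[{"x":0.005,"y":0.004,"z":-0.0275,"twist":0.035,"hand":0.8},{"x":0,"y":0,"z":-0.0275,"twist":0,"hand":0.8},{"x":0,"y":0,"z":-0.0275,"twist":0,"hand":0.8},{"x":0,"y":0,"z":-0.0275,"twist":0,"hand":0.8},{"x":0,"y":0,"z":-0.0275,"twist":0,"hand":0.8},{"x":0,"y":0,"z":-0.0275,"twist":0,"hand":0.8},{"x":0,"y":0,"z":-0.027,"twist":0,"hand":0.8},{"x":0,"y":0,"z":0,"twist":0,"hand":0.4},{"x":0,"y":0,"z":0,"twist":0,"hand":0.4},{"x":0,"y":0,"z":0,"twist":0,"hand":0.4},{"x":0,"y":0,"z":0,"twist":0,"hand":0.4},{"x":0,"y":0,"z":0,"twist":0,"hand":0.4},{"x":0,"y":0,"z":0,"twist":0,"hand":0.4}]' 6 && python3 -m jog '[{"x":0.0008,"y":-0.0041,"z":0.0102,"twist":0,"hand":0.4},{"x":0.0008,"y":-0.0041,"z":0.0102,"twist":0,"hand":0.4},{"x":0.0012,"y":-0.0067,"z":0.0088,"twist":0,"hand":0.4},{"x":0.0012,"y":-0.0067,"z":0.0088,"twist":0,"hand":0.4},{"x":0.0016,"y":-0.0087,"z":0.0068,"twist":0,"hand":0.4},{"x":0.0016,"y":-0.0087,"z":0.0068,"twist":0,"hand":0.4},{"x":0.0018,"y":-0.01,"z":0.0042,"twist":0,"hand":0.4},{"x":0.0018,"y":-0.01,"z":0.0042,"twist":0,"hand":0.4},{"x":0.002,"y":-0.0108,"z":0.0015,"twist":0,"hand":0.4},{"x":0.002,"y":-0.0108,"z":0.0015,"twist":0,"hand":0.4},{"x":0.002,"y":-0.0108,"z":-0.001,"twist":0,"hand":0.4},{"x":0.002,"y":-0.0108,"z":-0.001,"twist":0,"hand":0.4},{"x":0,"y":0,"z":0,"twist":0,"hand":0.4},{"x":0,"y":0,"z":0,"twist":0,"hand":0.4}]'
python3 - <<'E'
from meas import *
m,T=pose('wrist');w=snap('wrist');s=snap('scene')
for th in (-60,-75,-90,-105):
    p=proj(m,T,rim(.018,th,.0135));q=proj(m,T,rim(-.082,th,.0135));print(th,p.min(0).round(0),p.max(0).round(0),'lid',q.min(0).round(0),q.max(0).round(0))
cv2.imwrite('pics/c11.png',np.hstack([cv2.resize(s[260:420,20:260],(480,320)),w[160:480,160:480]]))
E
```

```text
clock: 21.55
eef_pos: [0.591, -0.3165, 0.0111]
ee_rot: [179.8, 0.1, 100.4]
force: [-0.3, 0.2, 4.8]
width: 0.044
grasp_force: 6.0
clock: 22.72
eef_pos: [0.6077, -0.419, 0.0687]
ee_rot: [-179.9, -0.1, 100.3]
force: [-0.1, -0.2, -2.4]
width: 0.0437
grasp_force: 6.0
-60 [273. 248.] [383. 359.] lid [295. 286.] [360. 353.]
-75 [273. 258.] [383. 369.] lid [295. 254.] [360. 319.]
-90 [273. 272.] [383. 373.] lid [295. 223.] [360. 286.]
-105 [274. 291.] [383. 373.] lid [293. 193.] [361. 254.]
```

View pics/c11.png

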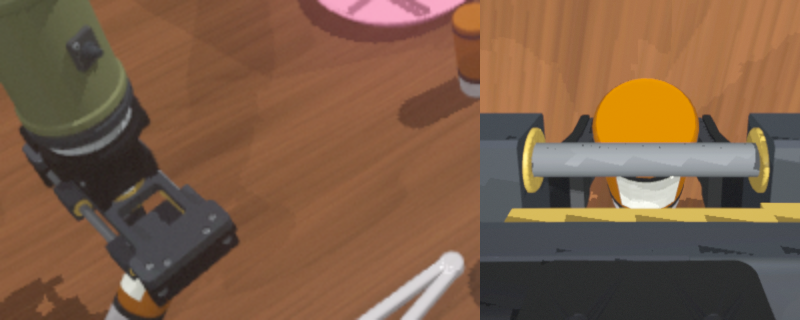

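```bash
python3 -m jog '[{"x":0,"y":0,"z":-0.003,"twist":0,"hand":0.4},{"x":0,"y":0,"z":-0.003,"twist":0,"hand":0.4},{"x":0,"y":0,"z":0,"twist":0,"hand":0.4}]' 4
python3 - <<'E'
from meas import *
m,T=pose('wrist');w=snap('wrist');h=cv2.cvtColor(w,cv2.COLOR_BGR2HSV);A=cv2.inRange(h,(6,200,120),(22,255,255));rr=np.where(A[:,310:340].mean(1)>150)[0];print(rr.min())
for th in (-30,-40,-50,-60,-70):
    p=proj(m,T,rim(.018,th,.0135));q=proj(m,T,rim(.014,th,.0135));print(th,p[:,1].min().round(0),q[:,1].min().round(0))
E
```

```text
clock: 23.07
eef_pos: [0.6091, -0.4169, 0.0643]
ee_rot: [179.9, -0.0, 100.4]
force: [-0.4, 0.9, 2.1]
width: 0.044
grasp_force: 4.0
241
-30 247.0 253.0
-40 247.0 252.0
-50 249.0 252.0
-60 252.0 255.0
-70 259.0 259.0
```

```bash
python3 -m jog '[{"x":0.0012,"y":-0.0067,"z":0.0015,"twist":0,"hand":0.4},{"x":0.0012,"y":-0.0067,"z":0.0015,"twist":0,"hand":0.4},{"x":0.0012,"y":-0.0067,"z":0.0008,"twist":0,"hand":0.4},{"x":0.0012,"y":-0.0067,"z":0.0008,"twist":0,"hand":0.4},{"x":0,"y":0,"z":0,"twist":0,"hand":0.4}]' 4
cat >> meas.py <<'E'
def base3(w,m,T):
    h=cv2.cvtColor(w,cv2.COLOR_BGR2HSV);A=cv2.inRange(h,(6,200,120),(22,255,255));rr=np.where(A[:,310:340].mean(1)>150)[0];print('top',rr.min())
    spans(w,[338,345,352,358])
    for th in (-30,-50,-60,-70,-80,-90):
        p=proj(m,T,rim(.021,th,.0135));k=proj(m,T,rim(-.055,th,.0135));print(th,p[:,1].min().round(0),'lidline top',k[:,1].min().round(0),k[:,1].max().round(0))
E
python3 - <<'E'
from meas import *
m,T=pose('wrist');w=snap('wrist');base3(w,m,T);cv2.imwrite('pics/w12.png',np.hstack([w[200:400,200:460],cv2.resize(snap('scene')[300:420,20:180],(267,200))]))
E
```

```text
clock: 23.53
eef_pos: [0.6133, -0.4486, 0.0689]
ee_rot: [179.9, 0.2, 100.2]
force: [2.1, -0.1, 3.5]
width: 0.044
grasp_force: 4.0
top 253
338 amber (np.int64(281), np.int64(369)) white None
345 amber (np.int64(287), np.int64(363)) white None
352 amber (np.int64(295), np.int64(355)) white None
358 amber (np.int64(308), np.int64(343)) white None
-30 239.0 lidline top 330.0 406.0
-50 242.0 lidline top 296.0 372.0
-60 248.0 lidline top 279.0 354.0
-70 255.0 lidline top 263.0 337.0
-80 265.0 lidline top 247.0 319.0
-90 276.0 lidline top 232.0 302.0
```

View pics/w12.png

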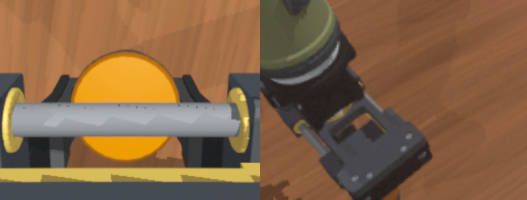

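```bash
python3 -m jog '[{"x":0.0012,"y":-0.0067,"z":0,"twist":0,"hand":0.4},{"x":0.0012,"y":-0.0067,"z":-0.0005,"twist":0,"hand":0.4},{"x":0.0012,"y":-0.0067,"z":-0.001,"twist":0,"hand":0.4},{"x":0.0012,"y":-0.0067,"z":-0.001,"twist":0,"hand":0.4},{"x":0,"y":0,"z":0,"twist":0,"hand":0.4},{"x":0,"y":0,"z":0,"twist":0,"hand":0.4}]' 4
python3 - <<'E'
from meas import *
m,T=pose('wrist');w=snap('wrist');base3(w,m,T);cv2.imwrite('pics/w13.png',w)
E
```

```text
clock: 24.13
eef_pos: [0.6178, -0.472, 0.0652]
ee_rot: [-180.0, -0.0, 100.3]
force: [0.1, 0.3, -0.8]
width: 0.044
grasp_force: 4.0
top 230
338 amber (np.int64(275), np.int64(375)) white None
345 amber (np.int64(278), np.int64(371)) white None
352 amber (np.int64(284), np.int64(366)) white None
358 amber (np.int64(291), np.int64(359)) white None
-30 240.0 lidline top 332.0 407.0
-50 244.0 lidline top 297.0 373.0
-60 249.0 lidline top 280.0 355.0
-70 256.0 lidline top 264.0 338.0
-80 266.0 lidline top 248.0 320.0
-90 278.0 lidline top 233.0 303.0
```

Run:
```python
from meas import *
m,T=pose('wrist');w=cv2.imread('pics/w13.png');h=cv2.cvtColor(w,cv2.COLOR_BGR2HSV)
print([(r,h[r,325].tolist()) for r in range(190,300,6)])
spans(w,range(200,300,10))
for th in (-84,-88,-92,-96):
  print(th,[ (s,*proj(m,T,rim(s,th,.0135))[:,1][[0]].round(0),proj(m,T,rim(s,th,.0135))[:,1].min().round(0)) for s in (.021,-.05,-.055,-.079)])
```

```text
[(190, [12, 142, 165]), (196, [13, 145, 163]), (202, [13, 147, 173]), (208, [13, 143, 173]), (214, [13, 144, 173]), (220, [150, 4, 209]), (226, [120, 7, 73]), (232, [17, 232, 180]), (238, [18, 251, 179]), (244, [17, 231, 183]), (250, [18, 252, 182]), (256, [18, 247, 182]), (262, [11, 80, 86]), (268, [18, 226, 185]), (274, [19, 255, 209]), (280, [20, 255, 229]), (286, [19, 255, 228]), (292, [19, 255, 228]), (298, [19, 255, 228])]
200 amber None white None
210 amber None white None
220 amber None white (np.int64(314), np.int64(339))
230 amber (np.int64(316), np.int64(335)) white (np.int64(349), np.int64(352))
240 amber (np.int64(299), np.int64(353)) white None
250 amber (np.int64(292), np.int64(360)) white None
260 amber (np.int64(288), np.int64(363)) white None
270 amber (np.int64(284), np.int64(367)) white None
280 amber (np.int64(281), np.int64(370)) white None
290 amber (np.int64(280), np.int64(370)) white None
-84 [(0.021, np.float64(326.0), np.float64(272.0)), (-0.05, np.float64(281.0), np.float64(244.0)), (-0.055, np.float64(279.0), np.float64(243.0)), (-0.079, np.float64(270.0), np.float64(238.0))]
-88 [(0.021, np.float64(330.0), np.float64(276.0)), (-0.05, np.float64(275.0), np.float64(239.0)), (-0.055, np.float64(273.0), np.float64(237.0)), (-0.079, np.float64(262.0), np.float64(230.0))]
-92 [(0.021, np.float64(333.0), np.float64(281.0)), (-0.05, np.float64(270.0), np.float64(233.0)), (-0.055, np.float64(267.0), np.float64(231.0)), (-0.079, np.float64(254.0), np.float64(222.0))]
-96 [(0.021, np.float64(337.0), np.float64(287.0)), (-0.05, np.float64(264.0), np.float64(228.0)), (-0.055, np.float64(261.0), np.float64(226.0)), (-0.079, np.float64(247.0), np.float64(214.0))]
```

```bash
python3 -m jog '[{"x":0,"y":0,"z":-0.0015,"twist":0,"hand":0.4},{"x":0,"y":0,"z":-0.0015,"twist":0,"hand":0.4},{"x":0,"y":0,"z":0,"twist":0,"hand":0.4}]' 4; python3 -m jog '[{"x":0,"y":0,"z":0,"twist":0,"hand":0.6},{"x":0,"y":0,"z":0,"twist":0,"hand":0.8},{"x":0,"y":0,"z":0,"twist":0,"hand":0.8},{"x":0,"y":0,"z":0,"twist":0,"hand":0.8},{"x":0,"y":0,"z":0.02,"twist":0,"hand":0.8},{"x":0,"y":0,"z":0.03,"twist":0,"hand":0.8},{"x":0,"y":0,"z":0.035,"twist":0,"hand":0.8},{"x":0,"y":0,"z":0.03,"twist":0,"hand":0.8},{"x":0,"y":0,"z":0.03,"twist":0,"hand":0.8},{"x":0,"y":0,"z":0,"twist":0,"hand":0.8},{"x":0,"y":0,"z":0,"twist":0,"hand":0.8},{"x":0,"y":0,"z":0,"twist":0,"hand":0.8}]'
python3 - <<'E'
from meas import *
m,T=pose('wrist');w=snap('wrist');s=snap('scene');t=snap('top')
mt,Tt=pose('top');print([b for b in blobs(t,amber(t))]);print(proj(m,T,[(.618,-.472,.1),(.618,-.472,.0)]).round(0).tolist(),blobs(w,amber(w),400,40000))
cv2.imwrite('pics/c14.png',np.hstack([s[230:480,0:340],w[60:310,160:480]]))
E
```

```text
clock: 24.43
eef_pos: [0.6181, -0.4711, 0.0635]
ee_rot: [180.0, -0.0, 100.4]
force: [-0.4, 1.1, 4.3]
width: 0.044
grasp_force: 4.0
clock: 25.43
eef_pos: [0.6176, -0.4718, 0.207]
ee_rot: [-180.0, -0.0, 100.4]
force: [-0.6, -0.3, -0.6]
width: 0.0698
grasp_force: 0.0
[(array([402.2, 173.6]), [380, 158, 43, 26, 306]), (array([303.5, 215.7]), [292, 206, 23, 21, 359]), (array([554. , 221.2]), [539, 211, 30, 22, 461]), (array([384.9, 239.8]), [374, 230, 22, 21, 358])]
[[326.0, 243.0], [326.0, 220.0]] []
```

View pics/c14.png

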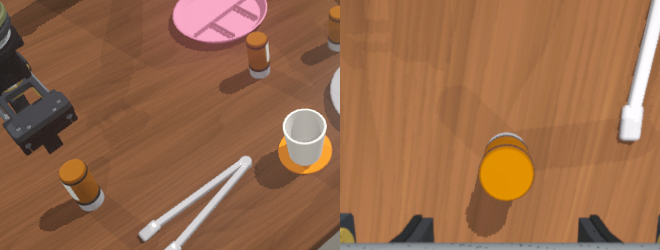

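```bash
python3 -m jog '[{"x":0,"y":0,"z":-0.0285,"twist":0,"hand":0.8},{"x":0,"y":0,"z":-0.0285,"twist":0,"hand":0.8},{"x":0,"y":0,"z":-0.0285,"twist":0,"hand":0.8},{"x":0,"y":0,"z":-0.0285,"twist":0,"hand":0.8},{"x":0,"y":0,"z":-0.0285,"twist":0,"hand":0.8},{"x":0,"y":0,"z":0,"twist":0,"hand":0.4},{"x":0,"y":0,"z":0,"twist":0,"hand":0.4},{"x":0,"y":0,"z":0,"twist":0,"hand":0.4},{"x":0,"y":0,"z":0,"twist":0,"hand":0.4},{"x":0,"y":0,"z":0,"twist":0,"hand":0.4},{"x":0,"y":0,"z":0,"twist":0,"hand":0.4}]' 4 && python3 -m jog '[{"x":-0.0019,"y":0.0104,"z":0.001,"twist":0,"hand":0.4},{"x":-0.0019,"y":0.0104,"z":0.001,"twist":0,"hand":0.4},{"x":-0.0019,"y":0.0104,"z":-0.0013,"twist":0,"hand":0.4},{"x":-0.0019,"y":0.0104,"z":-0.0013,"twist":0,"hand":0.4},{"x":-0.0018,"y":0.0097,"z":-0.004,"twist":0,"hand":0.4},{"x":-0.0018,"y":0.0097,"z":-0.004,"twist":0,"hand":0.4},{"x":0,"y":0,"z":0,"twist":0,"hand":0.4}]'
python3 - <<'E'
from meas import *
m,T=pose('wrist');w=snap('wrist','w15.png');base3(w,m,T)
E
```

```text
clock: 26.5
eef_pos: [0.6187, -0.4728, 0.068]
ee_rot: [179.9, 0.2, 100.4]
force: [-1.7, -0.5, 3.6]
width: 0.044
grasp_force: 4.0
clock: 27.08
eef_pos: [0.6063, -0.4065, 0.0558]
ee_rot: [-179.9, -0.2, 100.6]
force: [-1.0, 2.5, 1.4]
width: 0.0437
grasp_force: 4.0
top 224
338 amber (np.int64(287), np.int64(363)) white (np.int64(297), np.int64(355))
345 amber (np.int64(289), np.int64(361)) white (np.int64(297), np.int64(354))
352 amber (np.int64(293), np.int64(357)) white (np.int64(299), np.int64(352))
358 amber (np.int64(299), np.int64(352)) white (np.int64(303), np.int64(347))
-30 244.0 lidline top 335.0 411.0
-50 248.0 lidline top 300.0 377.0
-60 253.0 lidline top 284.0 359.0
-70 261.0 lidline top 267.0 341.0
-80 270.0 lidline top 252.0 324.0
-90 282.0 lidline top 237.0 306.0
```

```bash
python3 -m jog '[{"x":-0.0015,"y":0.0084,"z":-0.0063,"twist":0,"hand":0.4},{"x":-0.0015,"y":0.0084,"z":-0.0063,"twist":0,"hand":0.4},{"x":-0.0012,"y":0.0064,"z":-0.0083,"twist":0,"hand":0.4},{"x":-0.0012,"y":0.0064,"z":-0.0083,"twist":0,"hand":0.4},{"x":-0.0008,"y":0.0041,"z":-0.0095,"twist":0,"hand":0.4},{"x":-0.0008,"y":0.0041,"z":-0.008,"twist":0,"hand":0.4},{"x":0,"y":0,"z":0,"twist":0,"hand":0.4},{"x":0,"y":0,"z":0,"twist":0,"hand":0.8},{"x":0,"y":0,"z":0,"twist":0,"hand":0.8},{"x":0,"y":0,"z":0,"twist":0,"hand":0.8},{"x":0,"y":0,"z":0,"twist":0,"hand":0.8}]'
python3 - <<'E'
from meas import *
m,T=pose('wrist');w=snap('wrist','w16.png');base3(w,m,T);print(lidtop(w));spans(w,range(180,300,15))
print([(s,proj(m,T,rim(s,0,.0135))[:,1].min().round(0),proj(m,T,rim(s,0,.0135))[:,1].max().round(0)) for s in (.016,.02,.024,.028)])
E
```

```text
clock: 28.05
eef_pos: [0.6, -0.3732, 0.0102]
ee_rot: [180.0, 0.0, 100.4]
force: [0.1, -0.1, -0.4]
width: 0.0628
grasp_force: 0.0
top 233
338 amber (np.int64(277), np.int64(371)) white (np.int64(291), np.int64(355))
345 amber (np.int64(277), np.int64(371)) white (np.int64(291), np.int64(354))
352 amber (np.int64(278), np.int64(371)) white (np.int64(291), np.int64(354))
358 amber (np.int64(278), np.int64(370)) white (np.int64(290), np.int64(354))
-30 242.0 lidline top 332.0 408.0
-50 245.0 lidline top 298.0 374.0
-60 250.0 lidline top 281.0 356.0
-70 258.0 lidline top 265.0 339.0
-80 267.0 lidline top 249.0 321.0
-90 279.0 lidline top 234.0 304.0
(np.int64(286), np.int64(299))
180 amber None white None
195 amber None white None
210 amber None white None
225 amber None white None
240 amber (np.int64(281), np.int64(367)) white None
255 amber (np.int64(274), np.int64(374)) white None
270 amber (np.int64(304), np.int64(347)) white None
285 amber (np.int64(275), np.int64(373)) white (np.int64(289), np.int64(356))
[(0.016, np.float64(261.0), np.float64(295.0)), (0.02, np.float64(253.0), np.float64(285.0)), (0.024, np.float64(245.0), np.float64(275.0)), (0.028, np.float64(237.0), np.float64(265.0))]
```

```bash
python3 -m jog '[{"x":0.003,"y":-0.0165,"z":0,"twist":0,"hand":0.8},{"x":0.003,"y":-0.0165,"z":0,"twist":0,"hand":0.8},{"x":0.003,"y":-0.016,"z":0,"twist":0,"hand":0.8},{"x":0,"y":0,"z":-0.001,"twist":0,"hand":0.8},{"x":0,"y":0,"z":0,"twist":0,"hand":0.4},{"x":0,"y":0,"z":0,"twist":0,"hand":0.4},{"x":0,"y":0,"z":0,"twist":0,"hand":0.4},{"x":0,"y":0,"z":0,"twist":0,"hand":0.4},{"x":0,"y":0,"z":0,"twist":0,"hand":0.4},{"x":0,"y":0,"z":0,"twist":0,"hand":0.4}]' 6
python3 - <<'E'
from meas import *
m,T=pose('wrist');w=snap('wrist','w17.png')
h=cv2.cvtColor(w,cv2.COLOR_BGR2HSV);A=cv2.inRange(h,(6,200,120),(22,255,255));rr=np.where(A[:,310:340].mean(1)>150)[0];print('top',rr.min())
print([(s,proj(m,T,rim(s,0,.0125))[:,1].min().round(0)) for s in (.07,.075,.08,.085)])
E
python3 -m jog '[{"x":-0.0008,"y":0.0041,"z":0.01,"twist":0,"hand":0.4},{"x":-0.0008,"y":0.0041,"z":0.01,"twist":0,"hand":0.4},{"x":-0.0012,"y":0.0067,"z":0.0085,"twist":0,"hand":0.4},{"x":-0.0012,"y":0.0067,"z":0.0085,"twist":0,"hand":0.4},{"x":-0.0016,"y":0.0087,"z":0.0065,"twist":0,"hand":0.4},{"x":-0.0016,"y":0.0087,"z":0.0065,"twist":0,"hand":0.4},{"x":-0.0018,"y":0.01,"z":0.004,"twist":0,"hand":0.4},{"x":-0.0018,"y":0.01,"z":0.004,"twist":0,"hand":0.4},{"x":-0.0019,"y":0.0106,"z":0.001,"twist":0,"hand":0.4},{"x":-0.0019,"y":0.0106,"z":0.001,"twist":0,"hand":0.4},{"x":-0.0019,"y":0.0106,"z":-0.0015,"twist":0,"hand":0.4},{"x":-0.0019,"y":0.0106,"z":-0.0015,"twist":0,"hand":0.4},{"x":0,"y":0,"z":0,"twist":0,"hand":0.4},{"x":0,"y":0,"z":0,"twist":0,"hand":0.4}]'
cat >> meas.py <<'E'
def tiltbase(s):
    m,T=pose('wrist');w=snap('wrist','last.png');h=cv2.cvtColor(w,cv2.COLOR_BGR2HSV);A=cv2.inRange(h,(6,200,90),(22,255,255));rr=np.where(A[:,310:340].mean(1)>150)[0];print('amber top',rr.min())
    print([(r,h[r,325].tolist()) for r in range(200,300,6)])
    for th in (60,70,80,85,90,95,100):
        p=proj(m,T,rim(s,th,.0135));print(th,p[:,1].min().round(0),p[:,0].min().round(0),p[:,0].max().round(0))
E
python3 -c "
from meas import *
tiltbase(.08)"
```

```text
clock: 28.93
eef_pos: [0.6089, -0.4211, 0.0092]
ee_rot: [180.0, -0.0, 100.4]
force: [-0.8, 0.6, 0.3]
width: 0.0438
grasp_force: 6.0
top 119
[(0.07, np.float64(147.0)), (0.075, np.float64(132.0)), (0.08, np.float64(117.0)), (0.085, np.float64(101.0))]
clock: 30.15
eef_pos: [0.5902, -0.3196, 0.0656]
ee_rot: [-180.0, -0.0, 100.5]
force: [-0.3, -0.2, -2.0]
width: 0.0439
grasp_force: 6.0
amber top 151
[(200, [0, 0, 255]), (206, [0, 0, 255]), (212, [0, 0, 255]), (218, [0, 0, 255]), (224, [0, 0, 255]), (230, [0, 0, 255]), (236, [0, 0, 255]), (242, [30, 1, 255]), (248, [19, 255, 228]), (254, [19, 255, 228]), (260, [19, 255, 228]), (266, [20, 255, 230]), (272, [13, 130, 139]), (278, [0, 0, 73]), (284, [143, 4, 240]), (290, [150, 3, 242]), (296, [150, 2, 239])]
60 171.0 289.0 362.0
70 189.0 291.0 360.0
80 208.0 292.0 359.0
85 218.0 292.0 359.0
90 228.0 292.0 358.0
95 237.0 293.0 358.0
100 248.0 293.0 358.0
```

```bash
python3 -m jog '[{"x":0,"y":0,"z":-0.004,"twist":0,"hand":0.4},{"x":0,"y":0,"z":-0.004,"twist":0,"hand":0.4},{"x":-0.001,"y":0.0054,"z":0.002,"twist":0,"hand":0.4},{"x":-0.001,"y":0.0054,"z":0.002,"twist":0,"hand":0.4},{"x":-0.001,"y":0.0054,"z":0.0015,"twist":0,"hand":0.4},{"x":-0.001,"y":0.0054,"z":0.001,"twist":0,"hand":0.4},{"x":-0.001,"y":0.0056,"z":0.0005,"twist":0,"hand":0.4},{"x":-0.001,"y":0.0056,"z":0,"twist":0,"hand":0.4},{"x":-0.001,"y":0.0056,"z":0,"twist":0,"hand":0.4},{"x":-0.001,"y":0.0056,"z":0,"twist":0,"hand":0.4},{"x":0,"y":0,"z":0,"twist":0,"hand":0.4}]' 3.5
python3 -c "
from meas import *
tiltbase(.08)"
```

```text
clock: 31.12
eef_pos: [0.5818, -0.274, 0.0643]
ee_rot: [-179.9, -0.1, 100.5]
force: [-0.3, 0.6, 0.4]
width: 0.0439
grasp_force: 3.5
amber top 254
[(200, [13, 144, 158]), (206, [12, 141, 161]), (212, [12, 143, 157]), (218, [13, 166, 158]), (224, [0, 0, 255]), (230, [30, 2, 255]), (236, [0, 0, 255]), (242, [30, 3, 255]), (248, [0, 0, 255]), (254, [18, 252, 188]), (260, [17, 227, 190]), (266, [120, 5, 98]), (272, [150, 4, 214]), (278, [150, 3, 219]), (284, [160, 3, 220]), (290, [140, 3, 223]), (296, [150, 3, 237])]
60 171.0 290.0 362.0
70 189.0 291.0 360.0
80 208.0 292.0 359.0
85 217.0 293.0 359.0
90 227.0 293.0 359.0
95 237.0 293.0 358.0
100 247.0 293.0 358.0
```

```bash
python3 -m jog '[{"x":0,"y":0,"z":0,"twist":0,"hand":0.4},{"x":0,"y":0,"z":0.02,"twist":0,"hand":0.4},{"x":0,"y":0,"z":0.03,"twist":0,"hand":0.4},{"x":0,"y":0,"z":0.03,"twist":0,"hand":0.4},{"x":0,"y":0,"z":0.03,"twist":0,"hand":0.4},{"x":0,"y":0,"z":0,"twist":0,"hand":0.4}]' 20
cat >> meas.py <<'E'
def stand():
    m,T=pose('top');t=snap('top','st.png');h=cv2.cvtColor(t,cv2.COLOR_BGR2HSV)
    M=cv2.inRange(h,(15,60,150),(32,200,255));M=cv2.morphologyEx(M,cv2.MORPH_CLOSE,np.ones((9,9)));n,l,st,c=cv2.connectedComponentsWithStats(M);i=1+st[1:,4].argmax()
    ys,xs=np.where(l==i);w=at(m,T,np.c_[xs,ys],.014)[:,:2]*1000;r=cv2.minAreaRect(w.astype(np.float32));b=cv2.boxPoints(r)
    e=b[1]-b[0] if np.linalg.norm(b[1]-b[0])>np.linalg.norm(b[2]-b[1]) else b[2]-b[1]; e/=np.linalg.norm(e); e*=np.sign(e[0])
    print('stand',np.round(r[0]),np.round(r[1]),'axis',e.round(3));c=np.array(r[0])
    for k in (-90,0,90): print(k,(c+k*e).round(0))
E
python3 -c "
from meas import *
tiltbase(.08);stand();t=cv2.imread('pics/st.png');print([b for b in blobs(t,amber(t))])"
```

```text
clock: 31.67
eef_pos: [0.5855, -0.2785, 0.1817]
ee_rot: [179.5, 0.4, 100.3]
force: [1.3, 0.1, -0.9]
width: 0.0437
grasp_force: 20.0
amber top 254
[(200, [13, 149, 169]), (206, [13, 144, 174]), (212, [13, 144, 181]), (218, [15, 168, 158]), (224, [30, 2, 255]), (230, [30, 7, 255]), (236, [30, 3, 255]), (242, [30, 7, 255]), (248, [30, 2, 255]), (254, [18, 248, 184]), (260, [18, 245, 184]), (266, [135, 6, 86]), (272, [160, 4, 210]), (278, [150, 2, 214]), (284, [140, 4, 216]), (290, [150, 2, 217]), (296, [150, 2, 237])]
60 167.0 287.0 359.0
70 185.0 289.0 357.0
80 204.0 290.0 356.0
85 213.0 290.0 356.0
90 223.0 291.0 356.0
95 233.0 291.0 356.0
100 243.0 291.0 355.0
stand [1148.   90.] [ 280. 1861.] axis [ 0.017 -1.   ]
-90 [1146.  180.]
0 [1148.   90.]
90 [1149.    0.]
[(array([401.2, 172.9]), [380, 154, 43, 31, 303]), (array([303.5, 215.8]), [293, 206, 22, 21, 349]), (array([384.8, 240. ]), [374, 230, 22, 22, 363])]
```

```bash
sed -i "s/    M=cv2.inRange(h,(15,60,150),(32,200,255));/    M=cv2.inRange(h,(15,60,150),(32,200,255));M[:130]=0;/" meas.py; python3 -c "
from meas import *
stand()"
```

```text
stand [552. 296.] [133. 303.] axis [ 0.985 -0.174]
-90 [463. 311.]
0 [552. 296.]
90 [641. 280.]
```

```bash
python3 -m jog '[{"x":0,"y":0,"z":0.03,"twist":0,"hand":0.4},{"x":0.004,"y":0.03,"z":0,"twist":0,"hand":0.4},{"x":0.004,"y":0.035,"z":0,"twist":0,"hand":0.4},{"x":0.004,"y":0.035,"z":0,"twist":0,"hand":0.4},{"x":0.004,"y":0.035,"z":0,"twist":0,"hand":0.4},{"x":0.004,"y":0.035,"z":0,"twist":0,"hand":0.4},{"x":0.004,"y":0.035,"z":0,"twist":0,"hand":0.4},{"x":0.004,"y":0.035,"z":0,"twist":0,"hand":0.4},{"x":0.004,"y":0.035,"z":0,"twist":0,"hand":0.4},{"x":0.004,"y":0.035,"z":0,"twist":0,"hand":0.4},{"x":0.004,"y":0.035,"z":0,"twist":0,"hand":0.4},{"x":0.004,"y":0.035,"z":0,"twist":0,"hand":0.4},{"x":0.004,"y":0.035,"z":0,"twist":0,"hand":0.4},{"x":0.004,"y":0.035,"z":0,"twist":0,"hand":0.4},{"x":0.004,"y":0.035,"z":0,"twist":0,"hand":0.4},{"x":0.003,"y":0.035,"z":0,"twist":0,"hand":0.4},{"x":0,"y":0.034,"z":0,"twist":0,"hand":0.4},{"x":0,"y":0,"z":0,"twist":0,"hand":0.4},{"x":0,"y":0,"z":0,"twist":0,"hand":0.4}]'
python3 -c "
from meas import *
tiltbase(.08);s=ctrl.sense();print(s['eef_pos'],s['grasp_force'],s['width'])"
```

```text
clock: 33.4
eef_pos: [0.6387, 0.2807, 0.2018]
ee_rot: [-179.7, -0.1, 100.7]
force: [-0.3, -1.1, -2.2]
width: 0.0436
grasp_force: 20.0
amber top 254
[(200, [22, 95, 232]), (206, [21, 93, 238]), (212, [21, 93, 239]), (218, [20, 123, 186]), (224, [37, 10, 226]), (230, [36, 11, 222]), (236, [36, 11, 226]), (242, [36, 11, 222]), (248, [33, 10, 227]), (254, [17, 255, 150]), (260, [17, 240, 152]), (266, [150, 8, 62]), (272, [150, 4, 174]), (278, [150, 3, 178]), (284, [150, 3, 180]), (290, [140, 4, 181]), (296, [150, 3, 202])]
60 175.0 292.0 364.0
70 193.0 293.0 362.0
80 211.0 294.0 361.0
85 221.0 294.0 361.0
90 231.0 294.0 360.0
95 241.0 295.0 360.0
100 251.0 295.0 360.0
[0.63999325 0.27769331 0.20208757] 20.00889733210471 0.043615668924246884
```

```bash
python3 -m jog '[{"x":0,"y":0,"z":-0.026,"twist":0,"hand":0.4},{"x":0,"y":0,"z":-0.026,"twist":0,"hand":0.4},{"x":0,"y":0,"z":-0.026,"twist":0,"hand":0.4},{"x":0,"y":0,"z":-0.026,"twist":0,"hand":0.4},{"x":0,"y":0,"z":-0.01,"twist":0,"hand":0.4},{"x":0,"y":0,"z":0,"twist":0,"hand":0.4}]' && python3 -m jog '[{"x":0,"y":0,"z":-0.002,"twist":0,"hand":0.4},{"x":0,"y":0,"z":-0.002,"twist":0,"hand":0.4},{"x":0,"y":0,"z":-0.001,"twist":0,"hand":0.4},{"x":0,"y":0,"z":0,"twist":0,"hand":0.4},{"x":0,"y":0,"z":0,"twist":0,"hand":0.4}]' 5
python3 -c "
from meas import *
tiltbase(.08);s=ctrl.sense();print(s['eef_pos'],s['force'],s['width'])"
```

```text
clock: 33.95
eef_pos: [0.6396, 0.2736, 0.0865]
ee_rot: [-179.6, 0.2, 100.2]
force: [0.3, 0.3, -3.2]
width: 0.0437
grasp_force: 20.0
clock: 34.37
eef_pos: [0.6419, 0.2777, 0.0872]
ee_rot: [179.9, -0.0, 100.4]
force: [-0.0, 0.8, -2.5]
width: 0.0436
grasp_force: 5.0
amber top 254
[(200, [21, 92, 243]), (206, [21, 95, 233]), (212, [21, 97, 228]), (218, [20, 122, 177]), (224, [41, 9, 222]), (230, [36, 12, 218]), (236, [37, 10, 221]), (242, [33, 11, 217]), (248, [33, 10, 222]), (254, [17, 255, 145]), (260, [17, 252, 146]), (266, [120, 9, 60]), (272, [140, 5, 170]), (278, [140, 4, 174]), (284, [150, 3, 174]), (290, [150, 4, 173]), (296, [140, 4, 197])]
60 169.0 289.0 361.0
70 187.0 291.0 360.0
80 206.0 292.0 359.0
85 216.0 292.0 359.0
90 226.0 292.0 358.0
95 236.0 293.0 358.0
100 246.0 293.0 358.0
[0.64177649 0.27764779 0.08702804] [ 2.82174625e-01  2.08653746e-03 -3.13788341e+00] 0.04386695868171457
```

Still hanging at 0.087 m; lower until the force shows contact.

```bash
python3 -m jog '[{"x":0,"y":0,"z":-0.002,"twist":0,"hand":0.4},{"x":0,"y":0,"z":-0.002,"twist":0,"hand":0.4},{"x":0,"y":0,"z":0,"twist":0,"hand":0.4},{"x":0,"y":0,"z":0,"twist":0,"hand":0.4}]'; python3 -m jog '[{"x":0,"y":0,"z":-0.002,"twist":0,"hand":0.4},{"x":0,"y":0,"z":-0.001,"twist":0,"hand":0.4},{"x":0,"y":0,"z":0,"twist":0,"hand":0.4},{"x":0,"y":0,"z":0,"twist":0,"hand":0.4}]'; python3 -m jog '[{"x":0,"y":0,"z":-0.002,"twist":0,"hand":0.4},{"x":0,"y":0,"z":0,"twist":0,"hand":0.4},{"x":0,"y":0,"z":0,"twist":0,"hand":0.4}]'
```

```text
clock: 34.75
eef_pos: [0.6412, 0.2773, 0.0817]
ee_rot: [-180.0, 0.0, 100.4]
force: [-0.3, -0.1, -2.5]
width: 0.044
grasp_force: 5.0
clock: 35.08
eef_pos: [0.6413, 0.2773, 0.0789]
ee_rot: [-180.0, 0.0, 100.4]
force: [0.5, 0.1, -2.6]
width: 0.0437
grasp_force: 5.0
clock: 35.33
eef_pos: [0.6417, 0.2781, 0.078]
ee_rot: [179.9, -0.0, 100.4]
force: [-0.4, -0.1, 3.0]
width: 0.0436
grasp_force: 5.0
```

```bash
python3 -m jog '[{"x":0,"y":0,"z":-0.0015,"twist":0,"hand":0.4},{"x":0,"y":0,"z":0,"twist":0,"hand":0.4},{"x":0,"y":0,"z":0,"twist":0,"hand":0.4}]' 3; python3 -m jog '[{"x":0,"y":0,"z":0,"twist":0,"hand":0.62},{"x":0,"y":0,"z":0,"twist":0,"hand":0.65},{"x":0,"y":0,"z":0,"twist":0,"hand":0.7},{"x":0,"y":0,"z":0,"twist":0,"hand":0.7},{"x":0,"y":0,"z":0.02,"twist":0,"hand":0.7},{"x":0,"y":0,"z":0.03,"twist":0,"hand":0.7},{"x":0,"y":0,"z":0.035,"twist":0,"hand":0.7},{"x":0,"y":0,"z":0.035,"twist":0,"hand":0.7},{"x":0,"y":-0.03,"z":0,"twist":-0.06,"hand":0.7},{"x":-0.005,"y":-0.035,"z":0,"twist":-0.06,"hand":0.7},{"x":-0.006,"y":-0.035,"z":0,"twist":-0.06,"hand":0.7},{"x":-0.006,"y":-0.035,"z":0,"twist":-0.06,"hand":0.7},{"x":-0.006,"y":-0.023,"z":0,"twist":-0.076,"hand":0.7},{"x":0,"y":0,"z":0,"twist":0,"hand":0.7},{"x":0,"y":0,"z":0,"twist":0,"hand":0.7}]'
python3 - <<'E'
from meas import *
m,T=pose('wrist');w=snap('wrist','w18.png')
print(proj(m,T,[(.615,.119,.1),(.641,.279,.114),(.641,.279,.09),(.641,.279,.014)]).round(0).tolist())
ms,Ts=pose('scene');s=snap('scene','s18.png');mt,Tt=pose('top');t=snap('top','t18.png')
P=[(.641,.279,.114),(.641,.279,.09),(.641,.279,.052),(.641,.279,.014)]
print(proj(ms,Ts,P).round(0).tolist(),proj(mt,Tt,P).round(0).tolist());print('s',blobs(s,amber(s)));print('t',blobs(t,amber(t)))
h=cv2.cvtColor(w,cv2.COLOR_BGR2HSV);A=cv2.inRange(h,(6,200,120),(22,255,255));print(blobs(w,A,300,40000))
stand()
E
```

```text
clock: 35.58
eef_pos: [0.6417, 0.2783, 0.0764]
ee_rot: [179.9, -0.1, 100.4]
force: [-0.9, 1.7, 5.3]
width: 0.044
grasp_force: 3.0
clock: 36.83
eef_pos: [0.6185, 0.1169, 0.1954]
ee_rot: [180.0, 0.1, 82.1]
force: [1.4, 1.4, -0.2]
width: 0.0615
grasp_force: 0.0
[[321.0, 244.0], [326.0, -17.0], [326.0, -1.0], [326.0, 36.0]]
[[395.0, 214.0], [394.0, 222.0], [392.0, 235.0], [390.0, 247.0]] [[234.0, 203.0], [236.0, 206.0], [238.0, 210.0], [241.0, 213.0]]
s [(array([338.5, 242.1]), [330, 236, 18, 13, 189]), (array([256.2, 268.4]), [247, 262, 20, 14, 216]), (array([325.3, 385.5]), [319, 375, 13, 24, 193]), (array([289.8, 391.1]), [278, 376, 31, 28, 344])]
t [(array([385.4, 171.7]), [380, 158, 16, 25, 107]), (array([412.5, 174.4]), [397, 163, 26, 22, 173]), (array([386.2, 239.2]), [377, 230, 19, 20, 280])]
[(array([320.9, 235.2]), [293, 207, 57, 57, 2565])]
stand [552. 296.] [133. 303.] axis [ 0.985 -0.174]
-90 [464. 311.]
0 [552. 296.]
90 [641. 280.]
```

Run:
```python
from meas import *
s=cv2.imread('pics/s18.png');h=cv2.cvtColor(s,cv2.COLOR_BGR2HSV)
for r in range(204,256,5): print(r,[h[r,c].tolist() for c in range(376,412,5)])
```

```text
204 [[11, 130, 147], [11, 134, 143], [10, 130, 145], [11, 134, 147], [10, 129, 154], [8, 122, 128], [7, 122, 125], [179, 93, 153]]
209 [[19, 94, 219], [11, 130, 143], [11, 129, 158], [175, 7, 224], [0, 6, 224], [4, 17, 212], [7, 119, 122], [7, 121, 126]]
214 [[18, 106, 228], [20, 86, 232], [9, 78, 154], [175, 7, 224], [175, 7, 226], [175, 7, 223], [8, 83, 170], [8, 126, 128]]
219 [[21, 84, 248], [20, 92, 234], [16, 59, 182], [4, 24, 150], [4, 25, 155], [0, 23, 154], [10, 120, 163], [10, 129, 160]]
224 [[21, 84, 245], [21, 84, 239], [13, 142, 135], [0, 23, 153], [4, 25, 153], [0, 25, 153], [10, 128, 155], [9, 125, 159]]
229 [[21, 84, 240], [21, 86, 235], [14, 154, 154], [13, 150, 153], [13, 142, 145], [12, 146, 145], [10, 127, 161], [10, 127, 157]]
234 [[21, 83, 244], [20, 86, 232], [14, 150, 151], [14, 147, 149], [13, 147, 142], [13, 149, 152], [19, 92, 219], [11, 127, 153]]
239 [[21, 84, 240], [21, 84, 236], [12, 149, 132], [12, 151, 130], [12, 154, 131], [16, 140, 178], [17, 116, 220], [20, 85, 237]]
244 [[21, 84, 239], [18, 97, 177], [13, 155, 130], [12, 150, 131], [12, 153, 132], [19, 96, 205], [21, 82, 246], [19, 95, 228]]
249 [[19, 98, 170], [19, 96, 180], [17, 108, 154], [11, 113, 108], [12, 123, 116], [20, 87, 229], [20, 85, 231], [20, 84, 238]]
254 [[15, 121, 168], [19, 95, 169], [19, 94, 179], [21, 87, 222], [21, 80, 247], [20, 84, 236], [21, 88, 229], [20, 87, 229]]
```

```bash
python3 -m jog '[{"x":-0.003,"y":0,"z":-0.03,"twist":0,"hand":0.7},{"x":0,"y":0,"z":-0.03,"twist":0,"hand":0.7},{"x":0,"y":0,"z":-0.03,"twist":0,"hand":0.7},{"x":0,"y":0,"z":-0.03,"twist":0,"hand":0.7},{"x":0,"y":0,"z":-0.009,"twist":0,"hand":0.7},{"x":0,"y":0,"z":0,"twist":0,"hand":0.4},{"x":0,"y":0,"z":0,"twist":0,"hand":0.4},{"x":0,"y":0,"z":0,"twist":0,"hand":0.4},{"x":0,"y":0,"z":0,"twist":0,"hand":0.4},{"x":0,"y":0,"z":0,"twist":0,"hand":0.4},{"x":0,"y":0,"z":0.005,"twist":0,"hand":0.4},{"x":-0.0034,"y":-0.025,"z":0.002,"twist":0,"hand":0.4},{"x":-0.0034,"y":-0.025,"z":0,"twist":0,"hand":0.4},{"x":-0.0034,"y":-0.025,"z":0,"twist":0,"hand":0.4},{"x":-0.0034,"y":-0.025,"z":0,"twist":0,"hand":0.4},{"x":0,"y":0,"z":-0.004,"twist":0,"hand":0.4},{"x":0,"y":0,"z":-0.002,"twist":0,"hand":0.4},{"x":0,"y":0,"z":0,"twist":0,"hand":0.4},{"x":0,"y":0,"z":0,"twist":0,"hand":0.4}]' 12
python3 -c "
from meas import *
s=ctrl.sense();print(s['eef_pos'],s['force'],s['width'],s['grasp_force'])"
```

```text
clock: 38.62
eef_pos: [0.6025, 0.0188, 0.0692]
ee_rot: [179.9, 0.1, 82.3]
force: [-1.0, -2.3, 4.9]
width: 0.0437
grasp_force: 12.0
[0.60247313 0.01877608 0.06924889] [-0.99423053 -2.30258658  4.94481463] 0.043729331289765715 12.002142142737284
```

```bash
python3 -m jog '[{"x":0,"y":0,"z":0,"twist":0,"hand":0.4},{"x":0.0015,"y":0.011,"z":0.001,"twist":0,"hand":0.4},{"x":0.0015,"y":0.011,"z":0.001,"twist":0,"hand":0.4},{"x":0.0015,"y":0.011,"z":-0.0015,"twist":0,"hand":0.4},{"x":0.0015,"y":0.011,"z":-0.0015,"twist":0,"hand":0.4},{"x":0.0014,"y":0.0102,"z":-0.0043,"twist":0,"hand":0.4},{"x":0.0014,"y":0.0102,"z":-0.0043,"twist":0,"hand":0.4},{"x":0.0012,"y":0.0088,"z":-0.0068,"twist":0,"hand":0.4},{"x":0.0012,"y":0.0088,"z":-0.0068,"twist":0,"hand":0.4},{"x":0.0009,"y":0.0067,"z":-0.0089,"twist":0,"hand":0.4},{"x":0.0009,"y":0.0067,"z":-0.0089,"twist":0,"hand":0.4},{"x":0.0006,"y":0.0042,"z":-0.0095,"twist":0,"hand":0.4},{"x":0.0006,"y":0.0042,"z":-0.0085,"twist":0,"hand":0.4},{"x":0,"y":0,"z":0,"twist":0,"hand":0.4},{"x":0,"y":0,"z":0,"twist":0,"hand":0.8},{"x":0,"y":0,"z":0,"twist":0,"hand":0.8},{"x":0,"y":0,"z":0,"twist":0,"hand":0.8},{"x":0,"y":0,"z":0,"twist":0,"hand":0.8}]' 4
cat >> meas.py <<'E'
def lyb(gz=.0125):
    m,T=pose('wrist');w=snap('wrist','ly.png');h=cv2.cvtColor(w,cv2.COLOR_BGR2HSV);A=cv2.inRange(h,(6,200,110),(22,255,255));rr=np.where(A[:,310:340].mean(1)>150)[0];print('top',rr.min())
    for r in (rr.min()+12,rr.min()+50,345,355):
        x=np.where(A[r,200:440])[0]+200;print(r,x.min(),x.max()) if len(x) else 0
    ss=np.arange(.01,.09,.002);q=[proj(m,T,rim(s,0,gz))[:,1].min() for s in ss];print('base end ahead of grip',np.interp(-rr.min(),-np.array(q),ss).round(4))
    s=ctrl.sense();print(s['eef_pos'].round(4),s['ee_rot'].round(1))
E
python3 -c "
from meas import *
lyb()"
```

```text
clock: 40.12
eef_pos: [0.6163, 0.123, 0.0091]
ee_rot: [179.9, -0.0, 82.2]
force: [-0.0, -0.1, 0.3]
width: 0.0626
grasp_force: 0.0
top 251
263 278 369
301 275 372
345 276 371
355 276 370
base end ahead of grip 0.0206
[0.6163 0.1229 0.009 ] [180.   -0.   82.2]
```

```bash
python3 -m jog '[{"x":-0.003,"y":-0.02,"z":0,"twist":0,"hand":0.8},{"x":-0.003,"y":-0.02,"z":0,"twist":0,"hand":0.8},{"x":-0.002,"y":-0.0185,"z":0,"twist":0,"hand":0.8},{"x":0,"y":0,"z":0,"twist":0,"hand":0.8},{"x":0,"y":0,"z":0,"twist":0,"hand":0.4},{"x":0,"y":0,"z":0,"twist":0,"hand":0.4},{"x":0,"y":0,"z":0,"twist":0,"hand":0.4},{"x":0,"y":0,"z":0,"twist":0,"hand":0.4},{"x":0,"y":0,"z":0,"twist":0,"hand":0.4},{"x":0,"y":0,"z":0,"twist":0,"hand":0.4}]' 4 && python3 -m jog '[{"x":0.0006,"y":0.0042,"z":0.008,"twist":0,"hand":0.4},{"x":0.0006,"y":0.0042,"z":0.009,"twist":0,"hand":0.4},{"x":0.0009,"y":0.0067,"z":0.0085,"twist":0,"hand":0.4},{"x":0.0009,"y":0.0067,"z":0.0085,"twist":0,"hand":0.4},{"x":0.0012,"y":0.0087,"z":0.0065,"twist":0,"hand":0.4},{"x":0.0012,"y":0.0087,"z":0.0065,"twist":0,"hand":0.4},{"x":0,"y":0,"z":0,"twist":0,"hand":0.4}]'
python3 -c "
from meas import *
tiltbase(.08)"
```

```text
clock: 41.0
eef_pos: [0.6079, 0.0659, 0.0086]
ee_rot: [-180.0, -0.0, 82.3]
force: [-1.0, 1.3, 1.0]
width: 0.0437
grasp_force: 4.0
clock: 41.58
eef_pos: [0.6146, 0.1075, 0.0581]
ee_rot: [179.8, -0.1, 82.5]
force: [0.2, 0.4, 1.5]
width: 0.0443
grasp_force: 4.0
amber top 151
[(200, [18, 255, 188]), (206, [18, 255, 188]), (212, [18, 255, 188]), (218, [18, 222, 199]), (224, [18, 226, 199]), (230, [18, 228, 198]), (236, [18, 224, 199]), (242, [18, 227, 198]), (248, [18, 225, 198]), (254, [18, 227, 199]), (260, [18, 227, 198]), (266, [18, 241, 197]), (272, [18, 211, 204]), (278, [105, 9, 55]), (284, [120, 4, 58]), (290, [150, 2, 212]), (296, [160, 4, 215])]
60 172.0 290.0 362.0
70 189.0 291.0 360.0
80 208.0 292.0 359.0
85 218.0 292.0 359.0
90 227.0 293.0 358.0
95 237.0 293.0 358.0
100 247.0 293.0 358.0
```

```bash
python3 -m jog '[{"x":0.0008,"y":0.0054,"z":0.002,"twist":0,"hand":0.4},{"x":0.0008,"y":0.0054,"z":0.002,"twist":0,"hand":0.4},{"x":0.0008,"y":0.0054,"z":0.0015,"twist":0,"hand":0.4},{"x":0.0008,"y":0.0054,"z":0.001,"twist":0,"hand":0.4},{"x":0.0008,"y":0.0056,"z":0.0005,"twist":0,"hand":0.4},{"x":0.0008,"y":0.0056,"z":0,"twist":0,"hand":0.4},{"x":0.0008,"y":0.0056,"z":0,"twist":0,"hand":0.4},{"x":0.0008,"y":0.0056,"z":-0.0005,"twist":0,"hand":0.4},{"x":0.0008,"y":0.0056,"z":-0.0005,"twist":0,"hand":0.4},{"x":0,"y":0,"z":0,"twist":0,"hand":0.4},{"x":0,"y":0,"z":0,"twist":0,"hand":0.4}]' 3.5
python3 -c "
from meas import *
tiltbase(.08)"
```

```text
clock: 42.55
eef_pos: [0.6206, 0.1548, 0.0614]
ee_rot: [180.0, -0.1, 82.3]
force: [1.2, 1.2, 2.4]
width: 0.044
grasp_force: 3.5
amber top 29
[(200, [12, 146, 77]), (206, [12, 137, 67]), (212, [13, 89, 60]), (218, [17, 255, 150]), (224, [17, 241, 151]), (230, [17, 242, 153]), (236, [17, 243, 153]), (242, [17, 255, 152]), (248, [17, 248, 153]), (254, [17, 252, 154]), (260, [17, 250, 154]), (266, [8, 20, 51]), (272, [150, 3, 171]), (278, [160, 4, 186]), (284, [160, 4, 185]), (290, [150, 3, 180]), (296, [135, 3, 181])]
60 170.0 290.0 362.0
70 188.0 292.0 361.0
80 207.0 293.0 360.0
85 217.0 293.0 359.0
90 226.0 293.0 359.0
95 236.0 293.0 359.0
100 247.0 294.0 359.0
```

```bash
python3 -m jog '[{"x":0.0006,"y":0.0045,"z":-0.0005,"twist":0,"hand":0.4},{"x":0.0006,"y":0.0045,"z":-0.0005,"twist":0,"hand":0.4},{"x":0,"y":0,"z":0,"twist":0,"hand":0.4}]' 3.5; python3 -c "
from meas import *
tiltbase(.08)" | head -3;  python3 -m jog '[{"x":0,"y":0,"z":0,"twist":0,"hand":0.4},{"x":0,"y":0,"z":0,"twist":0,"hand":0.4},{"x":0,"y":0,"z":0.03,"twist":0,"hand":0.4},{"x":0,"y":0,"z":0.03,"twist":0,"hand":0.4},{"x":0,"y":0,"z":0.03,"twist":0,"hand":0.4},{"x":0,"y":0,"z":0.03,"twist":0,"hand":0.4},{"x":0,"y":0,"z":0.02,"twist":0,"hand":0.4},{"x":0,"y":0,"z":0,"twist":0,"hand":0.4},{"x":0,"y":0,"z":0,"twist":0,"hand":0.4}]' 20; python3 -c "
from meas import *
tiltbase(.08);stand()"
```

```text
clock: 42.85
eef_pos: [0.6212, 0.1633, 0.0598]
ee_rot: [-179.9, -0.0, 82.3]
force: [0.5, 0.7, 0.5]
width: 0.0438
grasp_force: 3.5
amber top 55
[(200, [13, 158, 76]), (206, [11, 146, 77]), (212, [12, 149, 77]), (218, [13, 151, 64]), (224, [12, 128, 50]), (230, [17, 253, 142]), (236, [17, 255, 142]), (242, [16, 244, 144]), (248, [17, 255, 144]), (254, [17, 255, 144]), (260, [17, 255, 145]), (266, [150, 6, 42]), (272, [140, 4, 177]), (278, [150, 4, 175]), (284, [150, 4, 172]), (290, [135, 3, 175]), (296, [150, 4, 195])]
60 169.0 290.0 363.0
clock: 43.65
eef_pos: [0.6218, 0.1622, 0.2008]
ee_rot: [179.9, 0.0, 82.2]
force: [-0.1, -0.1, -3.2]
width: 0.0434
grasp_force: 20.0
amber top 104
[(200, [12, 154, 76]), (206, [12, 157, 109]), (212, [12, 148, 126]), (218, [11, 150, 129]), (224, [12, 106, 72]), (230, [17, 248, 144]), (236, [17, 251, 145]), (242, [17, 255, 146]), (248, [17, 250, 146]), (254, [17, 255, 146]), (260, [17, 255, 148]), (266, [135, 11, 46]), (272, [140, 4, 179]), (278, [150, 4, 178]), (284, [140, 4, 175]), (290, [150, 4, 177]), (296, [140, 4, 197])]
60 170.0 289.0 361.0
70 187.0 290.0 359.0
80 206.0 291.0 358.0
85 216.0 292.0 358.0
90 226.0 292.0 357.0
95 236.0 292.0 357.0
100 246.0 292.0 357.0
stand [552. 296.] [133. 303.] axis [ 0.985 -0.174]
-90 [464. 311.]
0 [552. 296.]
90 [641. 280.]
```

```bash
python3 -m jog '[{"x":-0.014,"y":0.0268,"z":0,"twist":0,"hand":0.4},{"x":-0.014,"y":0.0268,"z":0,"twist":0,"hand":0.4},{"x":-0.014,"y":0.0268,"z":0,"twist":0,"hand":0.4},{"x":-0.014,"y":0.0268,"z":0,"twist":0,"hand":0.4},{"x":-0.014,"y":0.0268,"z":0,"twist":0,"hand":0.4},{"x":0,"y":0,"z":0,"twist":0,"hand":0.4},{"x":0,"y":0,"z":-0.028,"twist":0,"hand":0.4},{"x":0,"y":0,"z":-0.028,"twist":0,"hand":0.4},{"x":0,"y":0,"z":-0.028,"twist":0,"hand":0.4},{"x":0,"y":0,"z":-0.028,"twist":0,"hand":0.4},{"x":0,"y":0,"z":-0.004,"twist":0,"hand":0.4},{"x":0,"y":0,"z":0,"twist":0,"hand":0.4}]' ; python3 -m jog '[{"x":0,"y":0,"z":-0.0015,"twist":0,"hand":0.4},{"x":0,"y":0,"z":-0.0015,"twist":0,"hand":0.4},{"x":0,"y":0,"z":0,"twist":0,"hand":0.4},{"x":0,"y":0,"z":0,"twist":0,"hand":0.4}]' 5;  python3 -m jog '[{"x":0,"y":0,"z":-0.002,"twist":0,"hand":0.4},{"x":0,"y":0,"z":0,"twist":0,"hand":0.4},{"x":0,"y":0,"z":0,"twist":0,"hand":0.4}]'
```

```text
clock: 44.75
eef_pos: [0.5493, 0.2947, 0.0808]
ee_rot: [-179.6, 0.2, 82.3]
force: [0.2, -0.3, -2.3]
width: 0.0435
grasp_force: 20.0
clock: 45.08
eef_pos: [0.5525, 0.2969, 0.083]
ee_rot: [179.9, -0.1, 82.3]
force: [0.2, 0.8, -2.7]
width: 0.044
grasp_force: 5.0
clock: 45.33
eef_pos: [0.5518, 0.2964, 0.0797]
ee_rot: [180.0, 0.0, 82.3]
force: [-0.7, 0.4, -1.4]
width: 0.044
grasp_force: 5.0
```

```bash
python3 -m jog '[{"x":0,"y":0,"z":-0.002,"twist":0,"hand":0.4},{"x":0,"y":0,"z":0,"twist":0,"hand":0.4},{"x":0,"y":0,"z":0,"twist":0,"hand":0.4}]'; python3 -m jog '[{"x":0,"y":0,"z":-0.002,"twist":0,"hand":0.4},{"x":0,"y":0,"z":0,"twist":0,"hand":0.4},{"x":0,"y":0,"z":0,"twist":0,"hand":0.4}]' 3
```

```text
clock: 45.58
eef_pos: [0.5516, 0.2964, 0.0773]
ee_rot: [-180.0, 0.0, 82.3]
force: [-0.2, -0.3, -2.4]
width: 0.0442
grasp_force: 5.0
clock: 45.83
eef_pos: [0.5516, 0.2964, 0.0753]
ee_rot: [-180.0, 0.0, 82.3]
force: [0.4, -0.2, -3.0]
width: 0.0438
grasp_force: 3.0
```

```bash
python3 -m jog '[{"x":0,"y":0,"z":-0.0015,"twist":0,"hand":0.4},{"x":0,"y":0,"z":0,"twist":0,"hand":0.4},{"x":0,"y":0,"z":0,"twist":0,"hand":0.4}]' 5; python3 -m jog '[{"x":0,"y":0,"z":-0.0015,"twist":0,"hand":0.4},{"x":0,"y":0,"z":0,"twist":0,"hand":0.4},{"x":0,"y":0,"z":0,"twist":0,"hand":0.4}]'; python3 -c "
from meas import *
tiltbase(.08)"
```

```text
clock: 46.08
eef_pos: [0.5518, 0.2965, 0.074]
ee_rot: [180.0, 0.0, 82.3]
force: [0.6, 0.3, -2.6]
width: 0.0436
grasp_force: 5.0
clock: 46.33
eef_pos: [0.5521, 0.2973, 0.0734]
ee_rot: [179.9, -0.1, 82.3]
force: [-0.1, 1.0, 2.8]
width: 0.0437
grasp_force: 5.0
amber top 228
[(200, [21, 97, 231]), (206, [21, 93, 239]), (212, [21, 96, 234]), (218, [22, 97, 229]), (224, [15, 99, 80]), (230, [17, 250, 145]), (236, [17, 250, 145]), (242, [17, 255, 146]), (248, [17, 255, 148]), (254, [17, 248, 148]), (260, [17, 255, 149]), (266, [130, 16, 49]), (272, [150, 3, 179]), (278, [150, 4, 179]), (284, [140, 4, 175]), (290, [150, 4, 182]), (296, [150, 3, 193])]
60 169.0 290.0 362.0
70 187.0 291.0 361.0
80 206.0 292.0 360.0
85 216.0 293.0 359.0
90 225.0 293.0 359.0
95 235.0 293.0 359.0
100 246.0 293.0 359.0
```

```bash
python3 -m jog '[{"x":0,"y":0,"z":-0.0015,"twist":0,"hand":0.4},{"x":0,"y":0,"z":0,"twist":0,"hand":0.4},{"x":0,"y":0,"z":0,"twist":0,"hand":0.4}]' 3; python3 -m jog '[{"x":0,"y":0,"z":0,"twist":0,"hand":0.62},{"x":0,"y":0,"z":0,"twist":0,"hand":0.65},{"x":0,"y":0,"z":0,"twist":0,"hand":0.7},{"x":0,"y":0,"z":0,"twist":0,"hand":0.7},{"x":0,"y":0,"z":0.02,"twist":0,"hand":0.7},{"x":0,"y":0,"z":0.03,"twist":0,"hand":0.7},{"x":0,"y":0,"z":0.035,"twist":0,"hand":0.7},{"x":0,"y":0,"z":0.035,"twist":0,"hand":0.7},{"x":0,"y":-0.03,"z":0,"twist":-0.02,"hand":0.7},{"x":0.0015,"y":-0.037,"z":0,"twist":-0.02,"hand":0.7},{"x":0.0015,"y":-0.037,"z":0,"twist":-0.02,"hand":0.7},{"x":0.0015,"y":-0.037,"z":0,"twist":-0.02,"hand":0.7},{"x":0.0015,"y":-0.037,"z":0,"twist":-0.02,"hand":0.7},{"x":0.0015,"y":-0.037,"z":0,"twist":-0.02,"hand":0.7},{"x":0.0015,"y":-0.037,"z":0,"twist":-0.02,"hand":0.7},{"x":0.0015,"y":-0.037,"z":0,"twist":-0.02,"hand":0.7},{"x":0.0015,"y":-0.037,"z":0,"twist":-0.02,"hand":0.7},{"x":0,"y":-0.033,"z":0,"twist":-0.02,"hand":0.7},{"x":0,"y":0,"z":0,"twist":0,"hand":0.7},{"x":0,"y":0,"z":0,"twist":0,"hand":0.7}]'
python3 - <<'E'
from meas import *
m,T=pose('wrist');w=snap('wrist','w20.png');h=cv2.cvtColor(w,cv2.COLOR_BGR2HSV);A=cv2.inRange(h,(6,200,120),(22,255,255));print(blobs(w,A,300,40000))
print(proj(m,T,[(.564,-.062,.1)]).round(0),ctrl.sense()['eef_pos'])
s=snap('scene');h=cv2.cvtColor(s,cv2.COLOR_BGR2HSV);ms,Ts=pose('scene')
for x,y in ((.641,.279),(.552,.297)):
    for z in (.12,.11,.1,.08,.05,.03,.018):
        u,v=proj(ms,Ts,[(x,y,z)])[0].round().astype(int);print(z,(u,v),h[v,u].tolist(),h[v,u-6].tolist(),h[v,u+6].tolist())
stand()
E
```

```text
clock: 46.63
eef_pos: [0.5522, 0.2971, 0.0715]
ee_rot: [179.9, -0.1, 82.3]
force: [-0.6, 1.4, 4.7]
width: 0.044
grasp_force: 3.0
clock: 48.3
eef_pos: [0.5632, -0.0658, 0.1905]
ee_rot: [-180.0, 0.1, 70.5]
force: [0.4, 0.7, 0.7]
width: 0.0607
grasp_force: 0.0
[(array([538.7, 188.2]), [502, 142, 102, 105, 4036]), (array([324.9, 236.7]), [296, 208, 59, 58, 2662])]
[[326. 243.]] [ 0.56341319 -0.06310081  0.1906668 ]
0.12 (np.int64(395), np.int64(212)) [175, 7, 224] [170, 7, 226] [170, 7, 225]
0.11 (np.int64(395), np.int64(215)) [170, 7, 226] [174, 6, 198] [175, 7, 225]
0.1 (np.int64(394), np.int64(219)) [2, 22, 148] [2, 22, 151] [0, 20, 154]
0.08 (np.int64(393), np.int64(226)) [6, 45, 118] [13, 153, 145] [3, 39, 125]
0.05 (np.int64(392), np.int64(236)) [12, 144, 140] [13, 149, 145] [13, 146, 141]
0.03 (np.int64(391), np.int64(242)) [13, 149, 130] [11, 145, 130] [11, 148, 131]
0.018 (np.int64(390), np.int64(246)) [13, 146, 129] [13, 119, 116] [12, 148, 129]
0.12 (np.int64(372), np.int64(192)) [174, 6, 223] [168, 6, 222] [174, 6, 223]
0.11 (np.int64(372), np.int64(196)) [168, 6, 225] [0, 11, 170] [173, 5, 223]
0.1 (np.int64(371), np.int64(199)) [3, 19, 149] [3, 17, 147] [0, 15, 154]
0.08 (np.int64(371), np.int64(206)) [4, 32, 127] [13, 144, 138] [5, 39, 119]
0.05 (np.int64(370), np.int64(216)) [15, 112, 155] [25, 17, 182] [14, 152, 151]
0.03 (np.int64(369), np.int64(222)) [15, 50, 157] [23, 17, 182] [12, 152, 129]
0.018 (np.int64(369), np.int64(226)) [13, 109, 140] [15, 97, 108] [13, 157, 130]
stand [552. 296.] [133. 302.] axis [ 0.985 -0.174]
-90 [464. 311.]
0 [552. 296.]
90 [641. 280.]
```

```bash
python3 -m jog '[{"x":0,"y":0,"z":-0.031,"twist":0,"hand":0.7},{"x":0,"y":0,"z":-0.031,"twist":0,"hand":0.7},{"x":0,"y":0,"z":-0.031,"twist":0,"hand":0.7},{"x":0,"y":0,"z":-0.031,"twist":0,"hand":0.7},{"x":0,"y":0,"z":0,"twist":0,"hand":0.4},{"x":0,"y":0,"z":0,"twist":0,"hand":0.4},{"x":0,"y":0,"z":0,"twist":0,"hand":0.4},{"x":0,"y":0,"z":0,"twist":0,"hand":0.4},{"x":0,"y":0,"z":0,"twist":0,"hand":0.4},{"x":0,"y":0,"z":0,"twist":0,"hand":0.4}]' 4 && python3 -m jog '[{"x":0.0037,"y":0.0104,"z":0.0005,"twist":0,"hand":0.4},{"x":0.0037,"y":0.0104,"z":0.001,"twist":0,"hand":0.4},{"x":0.0037,"y":0.0104,"z":-0.0015,"twist":0,"hand":0.4},{"x":0.0037,"y":0.0104,"z":-0.0015,"twist":0,"hand":0.4},{"x":0.0034,"y":0.0096,"z":-0.0043,"twist":0,"hand":0.4},{"x":0.0034,"y":0.0096,"z":-0.0043,"twist":0,"hand":0.4},{"x":0.0029,"y":0.0083,"z":-0.0068,"twist":0,"hand":0.4},{"x":0.0029,"y":0.0083,"z":-0.0068,"twist":0,"hand":0.4},{"x":0.0022,"y":0.0063,"z":-0.0085,"twist":0,"hand":0.4},{"x":0.0022,"y":0.0063,"z":-0.0085,"twist":0,"hand":0.4},{"x":0.0014,"y":0.004,"z":-0.0095,"twist":0,"hand":0.4},{"x":0.0014,"y":0.004,"z":-0.0075,"twist":0,"hand":0.4},{"x":0,"y":0,"z":0,"twist":0,"hand":0.4},{"x":0,"y":0,"z":0,"twist":0,"hand":0.8},{"x":0,"y":0,"z":0,"twist":0,"hand":0.8},{"x":0,"y":0,"z":0,"twist":0,"hand":0.8},{"x":0,"y":0,"z":0,"twist":0,"hand":0.8}]'
python3 -c "
from meas import *
lyb()"
```

```text
clock: 49.28
eef_pos: [0.5651, -0.062, 0.0692]
ee_rot: [179.8, -0.1, 70.8]
force: [-1.8, 1.2, 4.5]
width: 0.044
grasp_force: 4.0
clock: 50.7
eef_pos: [0.5989, 0.0351, 0.01]
ee_rot: [179.9, -0.0, 70.8]
force: [-0.0, 0.8, -0.2]
width: 0.063
grasp_force: 0.0
top 250
262 279 371
300 276 373
345 276 370
355 276 369
base end ahead of grip 0.021
[0.5989 0.0352 0.01  ] [179.9  -0.   70.8]
```

```bash
python3 -m jog '[{"x":-0.0066,"y":-0.0186,"z":-0.0005,"twist":0,"hand":0.8},{"x":-0.0066,"y":-0.0186,"z":-0.0005,"twist":0,"hand":0.8},{"x":-0.0066,"y":-0.0186,"z":0,"twist":0,"hand":0.8},{"x":0,"y":0,"z":0,"twist":0,"hand":0.8},{"x":0,"y":0,"z":0,"twist":0,"hand":0.4},{"x":0,"y":0,"z":0,"twist":0,"hand":0.4},{"x":0,"y":0,"z":0,"twist":0,"hand":0.4},{"x":0,"y":0,"z":0,"twist":0,"hand":0.4},{"x":0,"y":0,"z":0,"twist":0,"hand":0.4},{"x":0,"y":0,"z":0,"twist":0,"hand":0.4}]' 4 && python3 -m jog '[{"x":0.0014,"y":0.004,"z":0.008,"twist":0,"hand":0.4},{"x":0.0014,"y":0.004,"z":0.009,"twist":0,"hand":0.4},{"x":0.0022,"y":0.0063,"z":0.0085,"twist":0,"hand":0.4},{"x":0.0022,"y":0.0063,"z":0.0085,"twist":0,"hand":0.4},{"x":0.0029,"y":0.0082,"z":0.0065,"twist":0,"hand":0.4},{"x":0.0029,"y":0.0082,"z":0.0065,"twist":0,"hand":0.4},{"x":0,"y":0,"z":0,"twist":0,"hand":0.4}]'
python3 -c "
from meas import *
tiltbase(.08)"
```

```text
clock: 51.58
eef_pos: [0.5786, -0.0192, 0.0083]
ee_rot: [-180.0, -0.0, 70.9]
force: [-1.0, 0.6, 1.4]
width: 0.0443
grasp_force: 4.0
clock: 52.17
eef_pos: [0.5934, 0.0198, 0.0578]
ee_rot: [179.8, -0.1, 71.0]
force: [-1.4, -0.5, 2.8]
width: 0.0438
grasp_force: 4.0
amber top 152
[(200, [18, 255, 192]), (206, [18, 255, 192]), (212, [18, 255, 192]), (218, [18, 255, 196]), (224, [18, 255, 197]), (230, [18, 255, 197]), (236, [18, 255, 196]), (242, [18, 255, 196]), (248, [18, 255, 196]), (254, [18, 255, 196]), (260, [18, 255, 196]), (266, [18, 255, 197]), (272, [19, 255, 202]), (278, [0, 4, 59]), (284, [0, 4, 59]), (290, [140, 4, 217]), (296, [140, 3, 219])]
60 171.0 290.0 362.0
70 189.0 291.0 360.0
80 208.0 292.0 359.0
85 217.0 293.0 359.0
90 227.0 293.0 359.0
95 237.0 293.0 358.0
100 247.0 293.0 358.0
```

```bash
python3 -m jog '[{"x":0.0018,"y":0.0051,"z":0.002,"twist":0,"hand":0.4},{"x":0.0018,"y":0.0051,"z":0.002,"twist":0,"hand":0.4},{"x":0.0018,"y":0.0051,"z":0.0015,"twist":0,"hand":0.4},{"x":0.0018,"y":0.0051,"z":0.001,"twist":0,"hand":0.4},{"x":0.0019,"y":0.0053,"z":0.0005,"twist":0,"hand":0.4},{"x":0.0019,"y":0.0053,"z":0,"twist":0,"hand":0.4},{"x":0.0019,"y":0.0053,"z":0,"twist":0,"hand":0.4},{"x":0.0019,"y":0.0053,"z":-0.0005,"twist":0,"hand":0.4},{"x":0.0019,"y":0.0053,"z":-0.0005,"twist":0,"hand":0.4},{"x":0.0015,"y":0.0043,"z":-0.0005,"twist":0,"hand":0.4},{"x":0.0015,"y":0.0043,"z":-0.0005,"twist":0,"hand":0.4},{"x":0,"y":0,"z":0,"twist":0,"hand":0.4},{"x":0,"y":0,"z":0,"twist":0,"hand":0.4}]' 3.5
python3 -c "
from meas import *
tiltbase(.08)"
```

```text
clock: 53.3
eef_pos: [0.611, 0.073, 0.0598]
ee_rot: [-180.0, -0.0, 70.8]
force: [0.9, 0.1, 0.3]
width: 0.0442
grasp_force: 3.5
amber top 228
[(200, [13, 161, 117]), (206, [12, 154, 121]), (212, [12, 154, 124]), (218, [12, 155, 123]), (224, [9, 67, 53]), (230, [17, 253, 143]), (236, [17, 250, 144]), (242, [17, 246, 144]), (248, [17, 241, 144]), (254, [17, 250, 146]), (260, [17, 245, 146]), (266, [150, 6, 42]), (272, [150, 3, 174]), (278, [140, 4, 177]), (284, [150, 4, 173]), (290, [150, 4, 175]), (296, [140, 4, 194])]
60 169.0 290.0 363.0
70 187.0 292.0 361.0
80 206.0 293.0 360.0
85 216.0 293.0 360.0
90 226.0 293.0 359.0
95 236.0 294.0 359.0
100 246.0 294.0 359.0
```

```bash
python3 -m jog '[{"x":0,"y":0,"z":0,"twist":0,"hand":0.4},{"x":0,"y":0,"z":0,"twist":0,"hand":0.4},{"x":0,"y":0,"z":0.03,"twist":0,"hand":0.4},{"x":0,"y":0,"z":0.03,"twist":0,"hand":0.4},{"x":0,"y":0,"z":0.03,"twist":0,"hand":0.4},{"x":0,"y":0,"z":0.03,"twist":0,"hand":0.4},{"x":0,"y":0,"z":0.03,"twist":0,"hand":0.4},{"x":0,"y":0,"z":0,"twist":0,"hand":0.4}]' 20; python3 -c "
from meas import *
stand()"; python3 -m jog '[{"x":-0.0147,"y":0.0238,"z":0,"twist":0,"hand":0.4},{"x":-0.0147,"y":0.0238,"z":0,"twist":0,"hand":0.4},{"x":-0.0147,"y":0.0238,"z":0,"twist":0,"hand":0.4},{"x":-0.0147,"y":0.0238,"z":0,"twist":0,"hand":0.4},{"x":-0.0147,"y":0.0238,"z":0,"twist":0,"hand":0.4},{"x":-0.0147,"y":0.0238,"z":0,"twist":0,"hand":0.4},{"x":-0.0147,"y":0.0238,"z":0,"twist":0,"hand":0.4},{"x":-0.0147,"y":0.0238,"z":0,"twist":0,"hand":0.4},{"x":-0.0147,"y":0.0238,"z":0,"twist":0,"hand":0.4},{"x":-0.0147,"y":0.0238,"z":0,"twist":0,"hand":0.4},{"x":0,"y":0,"z":0,"twist":0,"hand":0.4},{"x":0,"y":0,"z":0,"twist":0,"hand":0.4}]'; python3 -c "
from meas import *
tiltbase(.08)"
```

```text
clock: 54.02
eef_pos: [0.6139, 0.0722, 0.2165]
ee_rot: [179.5, -0.2, 70.8]
force: [1.4, 1.1, -1.5]
width: 0.0436
grasp_force: 20.0
stand [552. 296.] [133. 303.] axis [ 0.985 -0.174]
-90 [463. 311.]
0 [552. 296.]
90 [641. 280.]
clock: 55.07
eef_pos: [0.4617, 0.311, 0.2082]
ee_rot: [-179.9, 0.2, 71.1]
force: [-0.2, -0.6, -2.8]
width: 0.0438
grasp_force: 20.0
amber top 227
[(200, [21, 94, 238]), (206, [21, 93, 239]), (212, [21, 94, 238]), (218, [21, 94, 237]), (224, [10, 77, 60]), (230, [17, 253, 149]), (236, [17, 255, 149]), (242, [17, 253, 150]), (248, [17, 252, 150]), (254, [17, 255, 151]), (260, [17, 255, 151]), (266, [165, 22, 46]), (272, [150, 4, 181]), (278, [140, 4, 183]), (284, [150, 4, 179]), (290, [150, 4, 180]), (296, [150, 4, 201])]
60 171.0 294.0 366.0
70 189.0 295.0 364.0
80 207.0 296.0 363.0
85 217.0 296.0 363.0
90 227.0 296.0 362.0
95 237.0 297.0 362.0
100 247.0 297.0 362.0
```

```bash
python3 -m jog '[{"x":0,"y":0,"z":-0.0325,"twist":0,"hand":0.4},{"x":0,"y":0,"z":-0.0325,"twist":0,"hand":0.4},{"x":0,"y":0,"z":-0.0325,"twist":0,"hand":0.4},{"x":0,"y":0,"z":-0.03,"twist":0,"hand":0.4},{"x":0,"y":0,"z":0,"twist":0,"hand":0.4},{"x":0,"y":0,"z":0,"twist":0,"hand":0.4}]'; python3 -m jog '[{"x":0,"y":0,"z":-0.002,"twist":0,"hand":0.4},{"x":0,"y":0,"z":0,"twist":0,"hand":0.4},{"x":0,"y":0,"z":0,"twist":0,"hand":0.4}]' 5; python3 -m jog '[{"x":0,"y":0,"z":-0.002,"twist":0,"hand":0.4},{"x":0,"y":0,"z":0,"twist":0,"hand":0.4},{"x":0,"y":0,"z":0,"twist":0,"hand":0.4}]'
```

```text
clock: 55.62
eef_pos: [0.4635, 0.3076, 0.0808]
ee_rot: [-179.8, 0.2, 70.7]
force: [0.0, 1.0, -2.9]
width: 0.0437
grasp_force: 20.0
clock: 55.87
eef_pos: [0.4656, 0.3107, 0.0828]
ee_rot: [179.9, -0.1, 70.8]
force: [-0.0, -0.3, -2.5]
width: 0.0438
grasp_force: 5.0
clock: 56.12
eef_pos: [0.4645, 0.3102, 0.0793]
ee_rot: [180.0, -0.0, 70.8]
force: [0.4, -0.3, -3.0]
width: 0.0439
grasp_force: 5.0
```

```bash
python3 -m jog '[{"x":0,"y":0,"z":-0.0025,"twist":0,"hand":0.4},{"x":0,"y":0,"z":0,"twist":0,"hand":0.4},{"x":0,"y":0,"z":0,"twist":0,"hand":0.4}]'; python3 -m jog '[{"x":0,"y":0,"z":-0.002,"twist":0,"hand":0.4},{"x":0,"y":0,"z":0,"twist":0,"hand":0.4},{"x":0,"y":0,"z":0,"twist":0,"hand":0.4}]';python3 -m jog '[{"x":0,"y":0,"z":-0.0015,"twist":0,"hand":0.4},{"x":0,"y":0,"z":0,"twist":0,"hand":0.4},{"x":0,"y":0,"z":0,"twist":0,"hand":0.4}]'
```

```text
clock: 56.37
eef_pos: [0.4641, 0.3101, 0.0761]
ee_rot: [-180.0, 0.0, 70.8]
force: [-0.2, 0.3, -3.3]
width: 0.0439
grasp_force: 5.0
clock: 56.62
eef_pos: [0.4641, 0.3101, 0.0741]
ee_rot: [-180.0, 0.0, 70.8]
force: [0.7, 0.8, -3.3]
width: 0.0441
grasp_force: 5.0
clock: 56.87
eef_pos: [0.4647, 0.3109, 0.0735]
ee_rot: [180.0, -0.1, 70.8]
force: [-0.3, 0.5, 1.6]
width: 0.044
grasp_force: 5.0
```

Contact; press lightly, release and back off.

```bash
python3 -m jog '[{"x":0,"y":0,"z":-0.0015,"twist":0,"hand":0.4},{"x":0,"y":0,"z":0,"twist":0,"hand":0.4},{"x":0,"y":0,"z":0,"twist":0,"hand":0.4}]' 3; python3 -m jog '[{"x":0,"y":0,"z":0,"twist":0,"hand":0.62},{"x":0,"y":0,"z":0,"twist":0,"hand":0.65},{"x":0,"y":0,"z":0,"twist":0,"hand":0.7},{"x":0,"y":0,"z":0,"twist":0,"hand":0.7},{"x":0,"y":0,"z":0.02,"twist":0,"hand":0.7},{"x":0,"y":0,"z":0.03,"twist":0,"hand":0.7},{"x":0,"y":0,"z":0.035,"twist":0,"hand":0.7},{"x":0,"y":0,"z":0.035,"twist":0,"hand":0.7},{"x":0.01,"y":-0.035,"z":0.01,"twist":0,"hand":0.7},{"x":0.01,"y":-0.038,"z":0.01,"twist":0,"hand":0.7},{"x":0.01,"y":-0.038,"z":0,"twist":0,"hand":0.7},{"x":0.01,"y":-0.038,"z":0,"twist":0,"hand":0.7},{"x":0.01,"y":-0.038,"z":0,"twist":0,"hand":0.7},{"x":0.01,"y":-0.038,"z":0,"twist":0,"hand":0.7},{"x":0.01,"y":-0.038,"z":0,"twist":0,"hand":0.7},{"x":0.01,"y":-0.038,"z":0,"twist":0,"hand":0.7},{"x":0,"y":0,"z":0,"twist":0,"hand":0.7},{"x":0,"y":0,"z":0,"twist":0,"hand":0.7}]'
python3 - <<'E'
from meas import *
s=snap('scene');t=snap('top')
cv2.imwrite('pics/end.png',np.hstack([s[130:480,80:470],t[110:460,180:580]]))
stand()
E
```

```text
clock: 57.12
eef_pos: [0.4649, 0.3112, 0.0722]
ee_rot: [179.9, -0.1, 70.8]
force: [0.2, 1.8, 3.9]
width: 0.0439
grasp_force: 3.0
clock: 58.62
eef_pos: [0.5442, 0.0057, 0.2106]
ee_rot: [-179.9, 0.0, 70.4]
force: [-0.5, 1.8, -0.5]
width: 0.0611
grasp_force: 0.0
stand [552. 296.] [133. 303.] axis [ 0.985 -0.175]
-90 [464. 311.]
0 [552. 296.]
90 [641. 280.]
```

View pics/end.png

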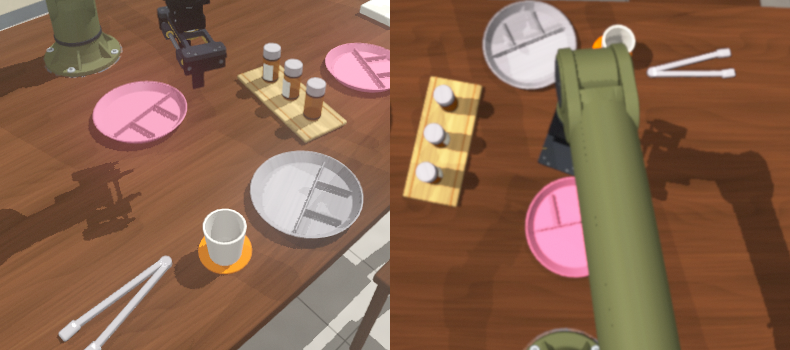

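All three jars stand lid up on the stand (crop pixels (272,62), (292,78) and (315,98)). The thali, cup and tongs haven't moved, and the arm is clear.

```bash
python3 -c "
from rig import ctrl
print(ctrl.sign_off())"
```

```text
the job is handed in; nothing more can be done
None
```

I rolled all three jars label-up, stood them on their lids together, then set them upright on the stand and handed the job in at about 59 s; camera checks looked right at each stage, but sign-off returned no verdict.

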